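Pull down a high spot on a cart wheel with the spoke key

TASK

The spoked cart wheel clamped in the truing stand has a high spot at its top. Take the square spoke key from its block and tighten the three topmost nipples, clockwise as seen from above, in order around the rim, starting with the one on the valve hole's side: a quarter turn, then two quarter turns on the middle one, then a quarter turn. Feel for the flats and never press hard on the nipples or rim, do the turning with the key only, then stand the key back in its hole and leave the other things where they are.

Things in the scene. Friction and masses are not known exactly. Their poses are not given: they have to be found in the camera images.
- wheel: aluminium cart wheel without tyre, upright in a blue truing stand bolted to the bench, clamped: it does not turn. Origin at the hub centre, x along the level axle, z towards the middle one of the three topmost nipples. Channel rim 252 mm outside, 51 mm wide; its well is 45 mm wide inside, floor at radius 112 mm. 18 spokes, 20 degrees apart
- hub (a point): centre of the wheel's hub, same point and axes as the wheel
- head1 (a point): first nipple, on the valve hole's side of the top (the wheel's +y side; the valve hole is a dark 10 mm hole in the well, half a spacing further): middle of the tip of its head. z points out of the rim along the nipple's axis, x along the axle; these axes do not turn with the nipple. Brass head, 11 mm square, standing 11 mm over the well's floor, last 2.5 mm tapered, tip 3 mm below the flange edges
- head2 (a point): second, middle nipple: same shape, point and axes as head1. How each nipple's square stands about its own axis differs and is not given: find it by feel (or by eye)
- head3 (a point): third nipple, the last around the rim (the wheel's -y side): same shape, point and axes as head1. A light push, under 10 N, is enough to seat the key once it lines up; forced on askew it jams
- nipple1 (a joint): how far the first nipple has been turned from its start, rad, 0 at the start, growing clockwise as seen from outside the rim (tightening); it turns stiffly, at 0.1 N m, and stays where it is left
- nipple2 (a joint): the same for the middle nipple
- nipple3 (a joint): the same for the third nipple
- key: spoke key, steel, 70 mm tall, about 120 g, upright, socket down; origin at the middle of the socket's mouth, z up the shank. Nose 22.4 mm wide; square socket 13.2 mm wide, 13 mm deep, sides parallel to the key's x and y: it fits a nipple within 13 degrees either side of true, with that much free play. Fully seated the mouth is 10 mm below the head's tip; resting on a head it stops within 3 mm
- key_grip (a point): middle of the key's flat paddle handle, 53 mm above the mouth, axes as the key; the paddle is 40 mm along x, 10 mm thick along y, from 36 to 70 mm above the mouth. Once lined up the key drops on freely; a firm grip keeps it from shifting in the fingers
- block_hole (a point): centre of the mouth of the 24 mm round hole, 22 mm deep, chamfered, in the top of the dark steel block (70 x 70 x 28 mm, fixed) where the key stands
- tin: bystander: a closed steel tin, 60 mm wide, 70 mm tall; origin at the middle of its underside
- pipe: bystander: a pipe off-cut standing on end, 48 mm wide, 65 mm tall; origin at the middle of its underside
- wrench: bystander: a 180 mm open-ended wrench lying on the bench
Not all that is in view belongs to the job. Several things have the shape of the key; the one meant has the colours described above.

How it is judged (in metres and radians):
On the way, in this order (a step that is already met when the one before it is completed fails the run):
1. the first nipple has been turned a quarter turn clockwise (60 to 120 degrees), the other two not yet (under 15 degrees) (value of joint nipple1 between 1.05 and 2.09 rad and value of joint each of nipple2, nipple3 below 0.26 rad), for 0.2 s.
2. then the middle nipple has been turned two quarter turns (150 to 210 degrees), the third not yet (under 15 degrees) (value of joint nipple2 between 2.62 and 3.67 rad and value of joint nipple3 below 0.26 rad), for 0.2 s.
3. then the third nipple has been turned a quarter turn (60 to 120 degrees) (value of joint nipple3 between 1.05 and 2.09 rad), for 0.2 s.
At the end, for the whole second after the job is handed in: The first and third nipples stand turned clockwise by a quarter turn (60 to 120 degrees), the middle one by two quarter turns (150 to 210 degrees); the key stands released, upright (within 8 degrees) and at rest in its block, its mouth at least 17 mm down the hole (all of step 3 and value of joint nipple1 between 1.05 and 2.09 rad and value of joint nipple2 between 2.62 and 3.67 rad and horizontal distance between key and block_hole below 0.006 m and z of key in the frame of block_hole below -0.017 m and angle between key's own z axis and vertical below 0.15 rad and linear speed of key below 0.02 m/s); the robot touches nothing.
It fails at once if the key presses on the nipples or rim with more than 60 N in all (contact force between key and wheel above 60 N).
It fails at once if the gripper or arm itself pushes on the wheel or its nipples (more than 3 N) (contact force between any of the fingers, the arm and wheel above 3 N).
It fails at once if the tin, the pipe off-cut or the wrench is moved more than 20 mm (distance of any of tin, pipe, wrench from where it was at the start of the episode above 0.02 m).
It also fails if it takes over 72 s, if anything falls off the work surface, if the arm or the gripper's body presses on something with over 40 N, if the wrist force passes 120 N, or if a joint passes its speed limit or range.

ROBOT

A 6-joint arm with a two-finger parallel gripper is mounted at the origin on the work surface. World frame = base frame: x ahead of the robot, y to its left, z up, the work surface at z = 0. Lengths are in mm, angles in rad, forces in N, time in s.
With the tool pointing down it reaches from about 350 to 875 mm from the base axis. Payload 4.2 kg.
Tool frame: the origin (TCP) lies at the very end of the fingers, on their centre line; the grasp point (between the pads) lies arm.grip_point_offset behind it (arm.grip_point_offset is the distance from the TCP to the grasp point, in mm); z points along the fingers, y is the line along which they close (so a half turn about z gives the same grasp; the last joint's range is limited). The gripper opens to 85 mm and grips with 20 to 120 N. Pads are 22 mm wide; open, the fingers measure 114 mm over their backs; the gripper's body (76 mm by 85 mm) begins 54 mm behind the grasp point. The pads swing forward as they close: fully open they stand 13 mm farther back than shut.
Start: joints at [1.545, 0.385, 0.008, 0, -1.194, -0.259], TCP at [175.571, 599.812, 231.312] pointing down, gripper open.
Joint ranges: [-3.14, 3.14], [-1.21, 2.06], [-1.07, 1.41], [-3.16, 2.05], [-2.99, -0.16], [-3.1, 3.1]. Speed limits (rad/s): [2.79, 2.79, 3.14, 3.14, 3.14, 3.14].

INTERFACE

Orientations are given as a unit quaternion [x, y, z, w].
In Python, from bench import arm, cams, ticket gives the robot as it stands.
- The arm moves only by the tool servo_tool, never from a script. Its argument "commands" is a list that holds one entry, the list of rows, each a list of 7 numbers: the closure in counts, from 0 (fully open) to 255 (shut), then the shift along the tool's x, y, z in m, then the turn, a rotation vector about the tool's x, y, z in degrees. In form: [[[grip, x, y, z, ax, ay, az], ...]]. A call has 1 to 10 rows; each row shifts and turns the commanded pose from where the row before left it, along the tool's axes as they then stand; what a row does not reach is not made up. A row lasts 1/12 s, in which the tool goes at most 41.7 mm and 7.16 degrees, less where a joint would pass 70% of its speed; a pose out of reach is approached as far as the arm can. A call with a gripper value outside its range is refused whole. The fingers move at their own pace and stop on an object; the grip force is fixed at half the most. Time passes only in rows, so rows that do not move let the fingers close. It gives the time, the measured TCP pose, the force, the opening and the grip force at its end, in the units of the state.
- arm.read_state(): the state, without advancing time (a new reading comes with each control period).
- cams.get_image(name): name is "scene" or "top"; returns a dict with "frame" (420x560x3 uint8, blue, green, red), "K" (3x3 intrinsics, pixels), "T" (4x4, takes a point from camera to world coordinates). Camera axes: x right, y up, looking along -z (the intrinsics and any distortion apply to the point x, -y, -z); pixel columns grow to the right and rows downward; lengths in mm; the calibration is good to about 2 mm. A picture is of the moment at which its call begins. There is no depth.
- ticket.job_done(): hands the job in; it is judged then, once.
The state is a dict: "clock": time; "joints": joint angles; "joint_vel": joint speeds; "joint_efforts": joint torques, N m; "position": TCP position; "ee_rot": TCP orientation; "contact_force": force on the tool from outside, world axes, zero at the start; "wrist_torque": the same for the moment, N m; "gripper_width": finger opening in mm; "grasp_force": force on a finger pad.
Only numpy, scipy, OpenCV 4.12 (cv2) and the standard library are available. Lean on these libraries where they do the work, as an engineer would, in place of code of your own. Each camera call takes 0.05 s, during which the arm holds its last target. There are 200 camera calls.

## Working session

There is one attempt and no reset: what is moved stays moved. The work goes in short steps, Python scripts to look and compute and a tool call to move; the robot and the scene stay as the last step left them, time stands still between calls to the robot, and variables do not carry over. Pictures are saved under pics/ and viewed, at most 10 in all, crops included, and the job is handed in when it is done.

Besides the shell and the picture viewer there is one more tool, called after ">>>" as name([rows], argument=value, ...), one row to a line, values as JSON. servo_tool: Moves the arm, as the interface text tells. Its arguments: {"type":"object","properties":{"commands":{"type":"array","items":{"type":"array","items":{"type":"array","items":{"type":"number"}}}}},"required":["commands"]}

```bash
mkdir -p pics; ls
python3 - <<'E'
from bench import arm,cams
import cv2
print(arm.read_state(), arm.grip_point_offset)
for n in("scene","top"):
    d=cams.get_image(n); cv2.imwrite(f"pics/{n}0.png",d["frame"]); print(n,d["K"],d["T"],[k for k in d])
E
```

```text
pics
{'clock': 0.0, 'joints': array([ 1.54459994e+00,  3.85592361e-01,  6.60706403e-03, -5.21003718e-04,
       -1.19398945e+00, -2.58586615e-01]), 'joint_vel': array([ 0.00071452, -0.00067337, -0.00012522,  0.00180972,  0.00117124,
       -0.00093157]), 'joint_efforts': array([-1.21821549e-04, -3.92291629e+01,  1.88399881e+01,  4.18630645e+00,
       -4.67313934e-03, -7.59565125e-06]), 'position': array([175.41270785, 599.26439692, 230.18936047]), 'ee_rot': array([ 9.89865187e-01, -1.42005870e-01, -1.14212420e-04,  1.10993782e-03]), 'contact_force': array([ 0.01224251, -0.91076071, -0.47001298]), 'wrist_torque': array([ 0.04312715, -0.02979983, -0.03043828]), 'grasp_force': 0.0, 'gripper_width': 85.49177529501988} 18.700000000000003
scene [[396.15016474   0.         277.22665355]
 [  0.         396.15016474 210.51971006]
 [  0.           0.           1.        ]] [[-7.51070953e-01 -4.45640650e-01  4.87131230e-01  1.01536252e+03]
 [ 6.60221394e-01 -5.07372907e-01  5.53787363e-01  5.57999622e+02]
 [ 3.67027784e-04  7.37548062e-01  6.75294544e-01  7.81394047e+02]
 [ 0.00000000e+00  0.00000000e+00  0.00000000e+00  1.00000000e+00]] ['frame', 'K', 'T']
top [[413.66962733   0.         277.08340881]
 [  0.         413.66962733 204.05704197]
 [  0.           0.           1.        ]] [[-7.26554731e-03  9.85156425e-01 -1.71505191e-01  4.10953718e+02]
 [-9.99625600e-01 -2.63095994e-03  2.72348608e-02  5.03323449e+01]
 [ 2.63793748e-02  1.71638856e-01  9.84806698e-01  1.05329070e+03]
 [ 0.00000000e+00  0.00000000e+00  0.00000000e+00  1.00000000e+00]] ['frame', 'K', 'T']
```

View pics/scene0.png

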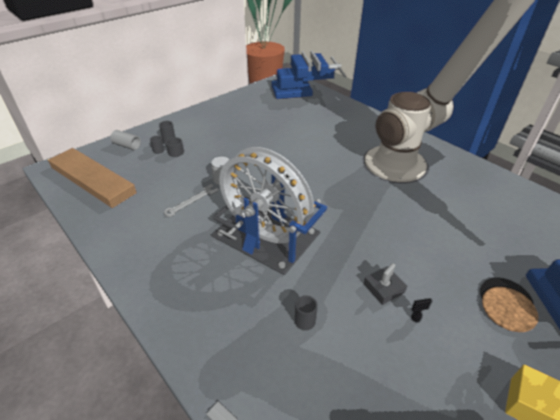

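View pics/top0.png

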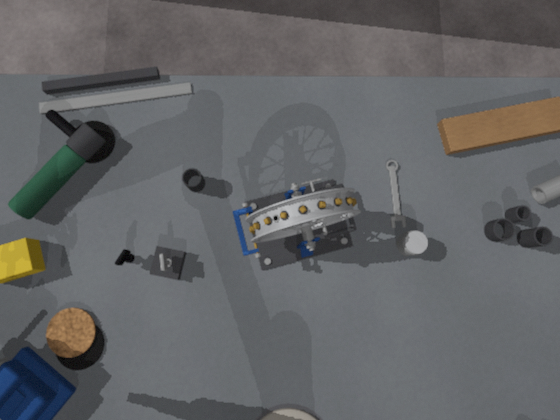

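The scene view shows the steel key in its dark block at about (388,275) and a black key-shaped thing at (422,308). In the top view these are at (165,262) and (124,258). The wheel is at about (305,210) in the top view. By colour, the key I want is the steel one in the block; close crops next to check it.

Run:
```python
import cv2,numpy as np
t=cv2.imread("pics/top0.png");s=cv2.imread("pics/scene0.png")
r=lambda im,x,y,w,h,f:cv2.resize(im[y:y+h,x:x+w],None,fx=f,fy=f,interpolation=cv2.INTER_CUBIC)
cv2.imwrite("pics/w.png",r(t,240,180,130,75,6))
a=r(t,105,235,90,60,4.4);b=r(s,360,250,90,75,4.4);c=r(s,212,140,110,75,7)
h=max(a.shape[0],b.shape[0]);p=lambda i:np.pad(i,((0,h-i.shape[0]),(0,0),(0,0)))
cv2.imwrite("pics/k.png",np.hstack([p(a),p(b)])); cv2.imwrite("pics/ws.png",c)
```

```text
(no output)
```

View pics/w.png

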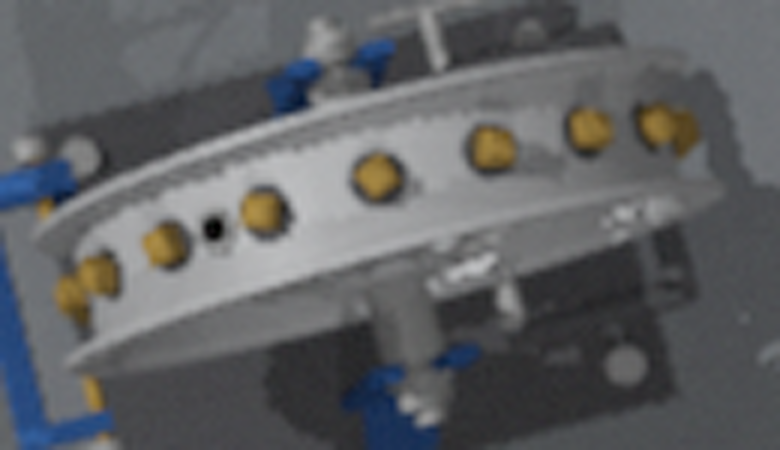

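View pics/k.png

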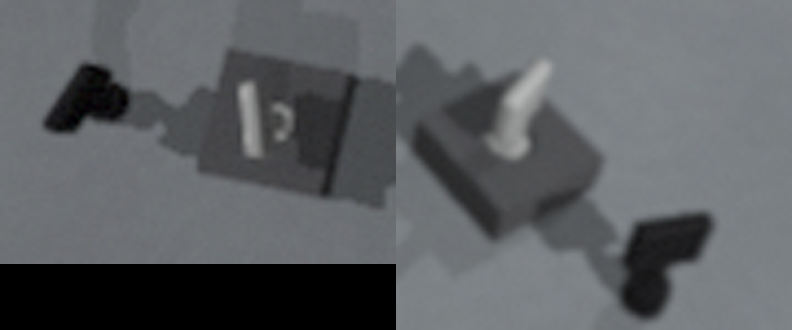

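View pics/ws.png

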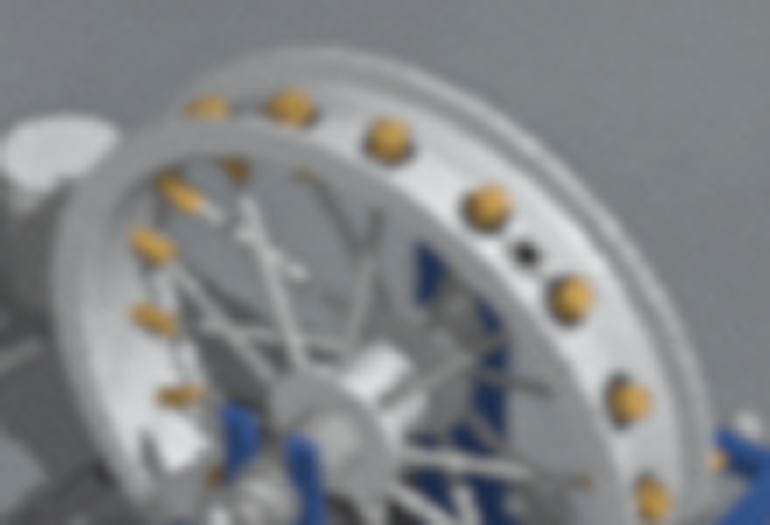

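The wheel crops show the valve hole at top crop (214,228), i.e. full-frame (275.7,218). The nipples are at top crop (264,212) for head1, (378,176) for head2 and (491,149) for head3. In the scene crop they are at (487,208), (390,138) and (292,106). The key crop confirms the steel key stands in the dark block, with the black decoy beside it at left.

```bash
cat > h.py <<'E'
import numpy as np
from scipy.optimize import least_squares
C={'scene':(396.150,277.227,210.520,np.array([[-7.51070953e-01,-4.45640650e-01,4.87131230e-01,1015.36252],[6.60221394e-01,-5.07372907e-01,5.53787363e-01,557.999622],[3.67027784e-04,7.37548062e-01,6.75294544e-01,781.394047]])),
'top':(413.6696,277.0834,204.0570,np.array([[-7.26554731e-03,9.85156425e-01,-1.71505191e-01,410.953718],[-9.99625600e-01,-2.63095994e-03,2.72348608e-02,50.3323449],[2.63793748e-02,1.71638856e-01,9.84806698e-01,1053.29070]]))}
def proj(c,P):
    f,cx,cy,T=C[c]; q=(np.atleast_2d(P)-T[:,3])@T[:,:3]
    return np.c_[cx-f*q[:,0]/q[:,2], cy+f*q[:,1]/q[:,2]]
def ray(c,uv,z):
    f,cx,cy,T=C[c]; d=T[:,:3]@np.array([(uv[0]-cx)/f,-(uv[1]-cy)/f,-1]); return T[:,3]+d*(z-T[2,3])/d[2]
def wheel(p):  # hub xyz, axle yaw, roll about axle
    a=np.array([np.cos(p[3]),np.sin(p[3]),0]);b=np.array([-a[1],a[0],0]);k=np.array([0,0,1.])
    def pt(phi,r): # phi toward +y
        t=np.radians(phi)+p[4]; return p[:3]+r*(np.cos(t)*k+np.sin(t)*b)
    return a,pt
E
cat > fit.py <<'E'
from h import *
T={40:(166,244),20:(264,212),0:(378,176),-20:(491,149),-40:(588,129),30:(214,228)}
S={80:(653,498),60:(628,400),40:(570,298),20:(487,208),0:(390,138),-20:(292,106),30:(526,254)}
def res(p):
    a,pt=wheel(p);o=[]
    for c,D,f,ox,oy in(('top',T,6,240,180),('scene',S,7,212,140)):
        for ph,uv in D.items():
            m=np.array([(uv[0]+.5)/f-.5+ox,(uv[1]+.5)/f-.5+oy])
            o.append(proj(c,pt(ph,112 if ph==30 else 120))[0]-m)
    return np.ravel(o)
s=least_squares(res,[400,-20,150,.2,0]); p=s.x
print("hub",p[:3].round(1),"yaw,roll deg",np.degrees(p[3:]).round(2),"rms px",np.sqrt(np.mean(s.fun**2)))
print(s.fun.reshape(-1,2).round(2).tolist())
a,pt=wheel(p)
for i,ph in((1,20),(2,0),(3,-20)): print("head",i,pt(ph,123).round(1),"axis",(pt(ph,1)-pt(ph,0)).round(3))
u=lambda x,y,f,ox,oy:((x+.5)/f-.5+ox,(y+.5)/f-.5+oy)
A=ray('top',u(247,84,4.4,105,235),76);B=ray('top',u(255,157,4.4,105,235),76)
print("key top ends",A.round(1),B.round(1),"mid",((A+B)/2).round(1),"len",np.linalg.norm(A-B),"yaw",np.degrees(np.arctan2(*(A-B)[1::-1])))
print("scene proj of mid at z76, base z28:",[((proj('scene',[*((A+B)/2)[:2],z])[0]-[360,250])*4.4+[396,0]).round(0) for z in(76,28)])
E
python3 fit.py
```

```text
hub [541.9 -30.2 136.4] yaw,roll deg [14.57  4.51] rms px 0.8057451945138058
[[-1.84, 0.88], [-1.36, 0.25], [-0.25, 0.27], [0.96, -0.19], [1.43, 0.0], [0.1, 0.51], [0.32, 1.12], [0.59, 0.46], [0.41, -0.22], [-0.25, -0.85], [-1.01, -0.44], [-1.45, -0.22], [-0.88, 0.58]]
head 1 [529.   19.2 248.3] axis [-0.104  0.401  0.91 ]
head 2 [539.4 -20.8 259. ] axis [-0.02   0.076  0.997]
head 3 [550.1 -62.  254.9] axis [ 0.067 -0.259  0.964]
key top ends [464.3 295.6  76. ] [426.1 289.9  76. ] mid [445.2 292.7  76. ] len 38.68489626695706 yaw 8.530435365358736
scene proj of mid at z76, base z28: [array([521.,  81.]), array([504., 138.])]
```

```bash
sed -i 's/112 if ph==30 else 120/112 if ph==30 else p[5]/; s/,.2,0\])/,.2,0,118])/; s/np.degrees(p\[3:\])/np.degrees(p[3:5])/; s/"rms px"/p[5],"rms px"/' fit.py; python3 fit.py
```

```text
hub [541.7 -29.6 138.6] yaw,roll deg [14.65  4.59] 116.34630630732961 rms px 0.5124124366021888
[[-0.93, 0.74], [-0.99, 0.27], [-0.54, 0.45], [0.04, 0.11], [0.03, 0.36], [-0.21, 0.5], [-0.7, 0.04], [-0.34, -0.18], [-0.25, -0.39], [-0.51, -0.59], [-0.83, 0.11], [-0.85, 0.44], [-0.58, -0.1]]
head 1 [528.8  19.9 250.5] axis [-0.105  0.403  0.909]
head 2 [539.2 -20.1 261.3] axis [-0.02   0.077  0.997]
head 3 [550.  -61.2 257.2] axis [ 0.067 -0.257  0.964]
key top ends [464.3 295.6  76. ] [426.1 289.9  76. ] mid [445.2 292.7  76. ] len 38.68489626695706 yaw 8.530435365358736
scene proj of mid at z76, base z28: [array([521.,  81.]), array([504., 138.])]
```

```bash
cat > go.py <<'E'
import sys,numpy as np
from scipy.spatial.transform import Rotation as R
from bench import arm
def delta(pos,axis,yawx,pr=True):
    """axis: key/out axis (up). yawx deg: heading of tool x, projected. prints shift (mm, tool axes) & rotvec deg"""
    s=arm.read_state(); r=R.from_quat(s['ee_rot']); z=-np.array(axis,float)/np.linalg.norm(axis)
    x=np.array([np.cos(np.radians(yawx)),np.sin(np.radians(yawx)),0]); x-=z*(x@z); x/=np.linalg.norm(x)
    t=R.from_matrix(np.c_[x,np.cross(z,x),z])
    d=r.inv().apply(np.array(pos)-s['position']); rv=np.degrees((r.inv()*t).as_rotvec())
    d2=t.inv().apply(np.array(pos)-s['position'])
    print("t",round(s['clock'],2),"pos",s['position'].round(1),"shift mm",d.round(1),"(after turn:",d2.round(1),") rot",rv.round(1),"j",s['joints'].round(2),"F",s['contact_force'].round(1),"w",round(s['gripper_width'],1))
if __name__=="__main__":
    a=[float(v) for v in sys.argv[1:]]; delta(a[:3],a[3:6],a[6])
E
python3 go.py 445 293 120 0 0 1 8.5
```

```text
t 0.1 pos [175.4 599.3 230.3] shift mm [344.8 218.  110.8] (after turn: [221.3 342.8 110.3] ) rot [  0.1   0.  -24.8] j [ 1.54  0.39  0.01 -0.   -1.19 -0.26] F [0.2 1.2 0.2] w 85.3
```

>>> servo_tool([
  [[0, 0.029, 0.018, 0.006, 0, 0, 0], [0, 0.029, 0.018, 0.006, 0, 0, 0], [0, 0.029, 0.018, 0.006, 0, 0, 0], [0, 0.029, 0.018, 0.006, 0, 0, 0], [0, 0.029, 0.018, 0.006, 0, 0, 0], [0, 0.029, 0.018, 0.006, 0, 0, 0], [0, 0.029, 0.018, 0.006, 0, 0, 0], [0, 0.029, 0.018, 0.006, 0, 0, 0], [0, 0.029, 0.018, 0.006, 0, 0, 0], [0, 0.029, 0.018, 0.006, 0, 0, 0]],
])

```text
clock: 0.93
position: [403.9, 344.0, 170.8]
ee_rot: [0.99, -0.142, -0.0, 0.0]
contact_force: [0.4, 0.8, -0.3]
gripper_width: 85.9
grasp_force: 0.0
```

>>> servo_tool([
  [[0, 0.028, 0.019, 0.008, 0, 0, 0], [0, 0.027, 0.019, 0.008, 0, 0, 0], [0, 0, 0, 0.008, 0, 0, -6.2], [0, 0, 0, 0.008, 0, 0, -6.2], [0, 0, 0, 0.008, 0, 0, -6.2], [0, 0, 0, 0.008, 0, 0, -6.2], [0, 0, 0, 0, 0, 0, 0]],
])

```text
clock: 1.52
position: [444.5, 292.5, 121.4]
ee_rot: [0.997, 0.074, -0.002, 0.001]
contact_force: [-0.3, -0.7, -1.3]
gripper_width: 85.4
grasp_force: 0.0
```

```bash
python3 go.py 445.2 292.7 42 0 0 1 8.5
```

```text
t 1.52 pos [444.5 292.5 121.4] shift mm [ 1.  -0.3 79.3] (after turn: [ 0.8 -0.1 79.4] ) rot [0.1 0.2 0. ] j [ 0.89  0.34 -0.37 -0.   -0.87  0.83] F [-0.3 -0.7 -1.3] w 85.4
```

>>> servo_tool([
  [[0, 0.001, 0, 0.015, 0, 0, 0], [0, 0, 0, 0.02, 0, 0, 0], [0, 0, 0, 0.02, 0, 0, 0], [0, 0, 0, 0.015, 0, 0, 0], [0, 0, 0, 0.009, 0, 0, 0], [0, 0, 0, 0, 0, 0, 0], [110, 0, 0, 0, 0, 0, 0], [160, 0, 0, 0, 0, 0, 0], [170, 0, 0, 0, 0, 0, 0], [180, 0, 0, 0, 0, 0, 0]],
])

```text
clock: 2.35
position: [446.8, 294.3, 45.3]
ee_rot: [0.997, 0.074, 0.001, -0.001]
contact_force: [-0.0, 0.1, -0.0]
gripper_width: 38.8
grasp_force: 0.0
```

Run:
```python
from bench import cams
import cv2,numpy as np
r=lambda im,x,y,w,h,f:cv2.resize(im[y:y+h,x:x+w],None,fx=f,fy=f,interpolation=cv2.INTER_CUBIC)
a=r(cams.get_image("top")["frame"],120,220,100,80,4);b=r(cams.get_image("scene")["frame"],340,230,100,80,4)
cv2.imwrite("pics/g.png",np.hstack([a,b]))
```

```text
(no output)
```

View pics/g.png

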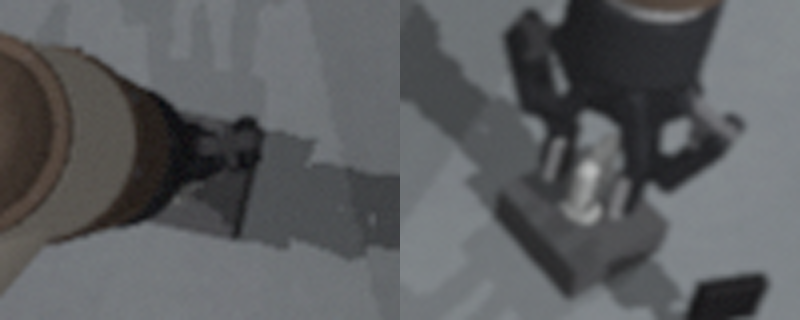

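The scene half shows the steel key, at about (585,185), midway between the fingers at (550,160) and (622,195). I'll close now.

>>> servo_tool([
  [[180, 0, 0, 0.002, 0, 0, 0], [200, 0, 0, 0.001, 0, 0, 0], [215, 0, 0, 0, 0, 0, 0], [225, 0, 0, 0, 0, 0, 0], [240, 0, 0, 0, 0, 0, 0], [255, 0, 0, 0, 0, 0, 0], [255, 0, 0, 0, 0, 0, 0], [255, 0, 0, 0, 0, 0, 0]],
])

```text
clock: 3.12
position: [446.4, 293.7, 41.2]
ee_rot: [0.997, 0.074, -0.0, 0.0]
contact_force: [-1.0, -0.6, -1.0]
gripper_width: 9.6
grasp_force: 58.3
```

```bash
python3 go.py 445.2 292.7 122 0 0 1 8.5
```

```text
t 3.12 pos [446.4 293.7  41.2] shift mm [ -1.3   0.9 -80.8] (after turn: [ -1.3   0.8 -80.8] ) rot [ 0.  0. -0.] j [ 0.89  0.45 -0.45 -0.   -0.67  0.83] F [-1.  -0.6 -1. ] w 9.6
```

>>> servo_tool([
  [[255, 0, 0, -0.01, 0, 0, 0], [255, 0, 0, -0.02, 0, 0, 0], [255, 0, 0, -0.034, 0, 0, 0], [255, 0, 0, -0.038, 0, 0, 0], [255, 0, 0, -0.038, 0, 0, 0], [255, 0, 0, -0.038, 0, 0, 0], [255, 0, 0, -0.038, 0, 0, 0], [255, 0, 0, -0.038, 0, 0, 0], [255, 0, 0, -0.03, 0, 0, 0], [255, 0, 0, 0, 0, 0, 0]],
])

```text
clock: 3.95
position: [448.6, 295.0, 334.0]
ee_rot: [0.997, 0.074, 0.006, -0.004]
contact_force: [0.6, -0.3, -0.6]
gripper_width: 9.4
grasp_force: 58.8
```

```bash
python3 go.py 523 42.1 301 -0.105 0.403 0.909 8.5
```

```text
t 3.95 pos [448.6 295.  334. ] shift mm [ 35.7 261.4  31.4] (after turn: [ 30.  224.  139.8] ) rot [-24.9   1.7  -0.7] j [ 0.89  0.17 -0.04  0.   -1.35  0.83] F [ 0.6 -0.3 -0.6] w 9.4
```

>>> servo_tool([
  [[255, 0.0045, 0.031, 0, 0, 0, 0], [255, 0.0045, 0.033, 0, 0, 0, 0], [255, 0.0045, 0.033, 0, 0, 0, 0], [255, 0.0045, 0.033, 0, 0, 0, 0], [255, 0.0045, 0.033, 0, 0, 0, 0], [255, 0.0045, 0.033, 0, 0, 0, 0], [255, 0.0045, 0.033, 0, 0, 0, 0], [255, 0.0045, 0.032, 0, 0, 0, 0], [255, 0, 0, 0, -6.2, 0.4, 0], [255, 0, 0, 0, -6.2, 0.4, 0]],
])

```text
clock: 4.78
position: [521.4, 36.1, 326.6]
ee_rot: [0.992, 0.068, 0.016, 0.109]
contact_force: [-0.5, -0.5, -2.8]
gripper_width: 9.1
grasp_force: 58.9
```

>>> servo_tool([
  [[255, 0, 0, 0, -6.2, 0.4, 0], [255, 0, 0, 0, -6.2, 0.4, 0], [255, 0, 0, 0, 0, 0, 0], [255, 0, 0, 0, 0, 0, 0]],
])

```text
clock: 5.12
position: [519.7, 41.5, 324.5]
ee_rot: [0.974, 0.073, 0.029, 0.213]
contact_force: [0.1, 0.2, 0.3]
gripper_width: 9.0
grasp_force: 59.0
```

```bash
python3 go.py 523 42.1 301 -0.105 0.403 0.909 8.5
```

```text
t 5.12 pos [519.7  41.5 324.5] shift mm [ 2.8 -9.9 21.4] (after turn: [ 2.4 -9.8 21.5] ) rot [ 0.3  1.1 -0.2] j [ 0.61  0.16 -0.28  0.41 -1.33  0.97] F [0.1 0.2 0.3] w 9.0
```

>>> servo_tool([
  [[255, 0.0025, -0.01, 0.01, 0.3, 1.1, 0], [255, 0, 0, 0.0115, 0, 0, 0], [255, 0, 0, 0, 0, 0, 0], [255, 0, 0, 0, 0, 0, 0]],
])

```text
clock: 5.45
position: [523.9, 41.1, 302.2]
ee_rot: [0.974, 0.074, 0.039, 0.209]
contact_force: [0.0, -0.0, -0.6]
gripper_width: 9.4
grasp_force: 59.0
```

```bash
cat > look.py <<'E'
import sys,cv2,numpy as np
from bench import cams
r=lambda im,x,y,w,h,f:cv2.resize(im[y:y+h,x:x+w],None,fx=f,fy=f,interpolation=cv2.INTER_CUBIC)
a=r(cams.get_image("top")["frame"],255,170,65,75,6);b=r(cams.get_image("scene")["frame"],245,120,65,75,6)
cv2.imwrite(sys.argv[1],np.hstack([a,b]))
E
python3 look.py pics/n1.png;  python3 go.py 523 42.1 301 -0.105 0.403 0.909 8.5
```

```text
t 5.55 pos [524.3  41.5 302.9] shift mm [-1.3 -1.5  1.3] (after turn: [-1.3 -1.5  1.3] ) rot [-0.  -0.2 -0.4] j [ 0.6   0.17 -0.33  0.43 -1.25  0.95] F [ 0.4 -0.3 -0.1] w 8.9
```

View pics/n1.png

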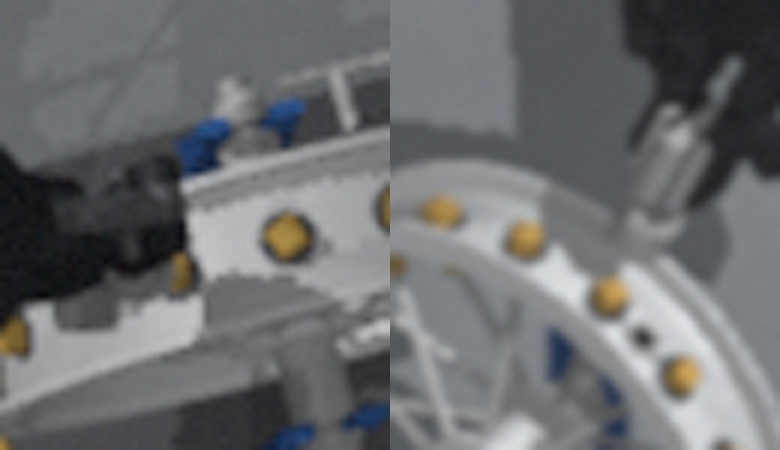

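```bash
cat > pj.py <<'E'
from h import *
from bench import arm
from scipy.spatial.transform import Rotation as R
s=arm.read_state();r=R.from_quat(s['ee_rot']).as_matrix()
x,y,z=r.T
m=s['position']+35.2*z
print("mouth",m.round(1))
def sh(n,P):
    print(n,"top",((proj('top',P)[0]-[255,170])*6).round(0),"scene",((proj('scene',P)[0]-[245,120])*6+[390,0]).round(0))
sh("mouth c",m)
for d in(0,90,180,270):
    v=np.cos(np.radians(d))*x+np.sin(np.radians(d))*y; sh(f"mouth edge {d}",m+11.2*v); 
for d in(-20,20): sh(f"paddle top {d}",m-70*z+d*x); sh(f"paddle bot {d}",m-36*z+d*x)
for n,P in(("h1",(528.8,19.9,250.5)),("h2",(539.2,-20.1,261.3)),("h3",(550,-61.2,257.2))): sh(n,P)
E
python3 pj.py
```

```text
mouth [528.2  27.4 270.9]
mouth c top [137. 263.] scene [625. 245.]
mouth edge 0 top [131. 229.] scene [606. 258.]
mouth edge 90 top [169. 257.] scene [604. 224.]
mouth edge 180 top [143. 298.] scene [644. 233.]
mouth edge 270 top [105. 270.] scene [646. 266.]
paddle top -20 top [ 59. 324.] scene [733.  99.]
paddle bot -20 top [104. 325.] scene [696. 161.]
paddle top 20 top [ 36. 190.] scene [663. 143.]
paddle bot 20 top [ 82. 196.] scene [627. 206.]
h1 top [158. 270.] scene [610. 282.]
h2 top [283. 233.] scene [520. 222.]
h3 top [406. 202.] scene [430. 196.]
```

```bash
cat > fit2.py <<'E'
from h import *
import cv2
from scipy.spatial import ConvexHull
im={c:cv2.imread(f"pics/{c}0.png") for c in C}
def blobs(c):
    h=cv2.cvtColor(im[c],cv2.COLOR_BGR2HSV); m=cv2.inRange(h,(10,90,70),(30,255,255))
    n,l,s,ce=cv2.connectedComponentsWithStats(m); return [(ce[i],s[i]) for i in range(1,n) if 12<s[i][4]<80]
p0=[541.7,-29.6,138.6,np.radians(14.65),np.radians(4.59)]
th=np.linspace(0,2*np.pi,16,endpoint=False)
def cen(c,p,ph):
    a,pt=wheel(p); k=pt(ph,1)-pt(ph,0); b=np.cross(k,a); P=[]
    for r,w in((112,6.2),(120.5,6.2),(123,4.5)): P+=[pt(ph,r)+w*(np.cos(t)*a+np.sin(t)*b) for t in th]
    uv=proj(c,np.array(P)); q=cv2.convexHull(uv.astype(np.float32)); M=cv2.moments(q); return np.array([M['m10'],M['m01']])/M['m00']
obs=[]
for c,phs in(('top',(40,20,0,-20,-40)),('scene',(60,40,20,0,-20))):
    B=blobs(c)
    for ph in phs:
        e=cen(c,p0,ph); ce,s=min(B,key=lambda b:np.hypot(*(b[0]-e))); print(c,ph,e.round(1),ce.round(1),s[2:]) ; obs.append((c,ph,ce))
def res(q,full=False):
    p=q[:5]; return np.ravel([cen(c,p,ph)-ce-(np.zeros(2) if c=='top' else q[5:7]) for c,ph,ce in obs])
for free in(0,1):
    f=lambda q:np.r_[res(q),(0.3 if free else 300)*q[5:7]]
    s=least_squares(f,p0+[0,0]);p=s.x
    print(p[:3].round(1),np.degrees(p[3:5]).round(2),"scene bias",p[5:].round(2),"rms",np.sqrt(np.mean(res(p)**2)));print(res(p).reshape(-1,2).round(2).tolist())
    a,pt=wheel(p)
    for i,ph in((1,20),(2,0),(3,-20)): print("head",i,pt(ph,123).round(1),(pt(ph,1)-pt(ph,0)).round(3))
y=np.radians(8.5);X=np.array([np.cos(y),np.sin(y),0]);Y=np.array([-X[1],X[0],0])
for z in(76,42):
  for d in(-20,20): print("paddle",z,d,[((proj('scene',np.array([445.5,293,z])+d*X+e*Y)[0]-[360,250])*4.4+[396,0]).round(0).tolist() for e in(-5,5)])
E
python3 fit2.py
```

```text
top 40 [266.3 221. ] [267.  220.6] [ 7  6 34]
top 20 [282.6 215.2] [283.2 214.8] [ 7  6 36]
top 0 [302.  209.4] [302.5 208.9] [ 8  7 40]
top -20 [321.4 204.5] [321.7 204.3] [ 7  7 42]
top -40 [337.7 201.4] [337.9 201.2] [ 7  7 42]
scene 60 [301.1 196.5] [301.2 196.8] [ 5  5 18]
scene 40 [292.8 181.8] [293.2 182.2] [ 5  5 19]
scene 20 [280.6 168.7] [281.  169.1] [ 5  5 20]
scene 0 [266.5 159.3] [267.1 159.8] [ 5  5 21]
scene -20 [252.4 155. ] [253.1 154.8] [ 5  4 17]
[541.9 -30.2 138.4] [14.32  4.86] scene bias [-0. -0.] rms 0.42468952046497416
[[-0.65, 0.16], [-0.56, 0.28], [-0.47, 0.43], [-0.21, 0.3], [-0.04, 0.35], [-0.44, 0.04], [-0.61, -0.11], [-0.54, -0.2], [-0.73, -0.4], [-0.69, 0.18]]
head 1 [529.1  19.9 250. ] [-0.104  0.407  0.907]
head 2 [539.4 -20.1 261. ] [-0.021  0.082  0.996]
head 3 [549.9 -61.3 257.1] [ 0.065 -0.253  0.965]
[542.2 -29.8 138.9] [14.4   4.58] scene bias [-0.62 -0.27] rms 0.25120371555354015
[[-0.62, -0.02], [-0.47, 0.06], [-0.35, 0.19], [-0.11, 0.04], [0.0, 0.1], [0.17, 0.02], [-0.08, -0.12], [-0.08, -0.18], [-0.31, -0.3], [-0.27, 0.36]]
head 1 [529.5  19.7 250.8] [-0.103  0.403  0.909]
head 2 [539.8 -20.3 261.5] [-0.02   0.077  0.997]
head 3 [550.3 -61.5 257.5] [ 0.066 -0.258  0.964]
paddle 76 -20 [[531.0, 54.0], [548.0, 63.0]]
paddle 76 20 [[493.0, 100.0], [511.0, 110.0]]
paddle 42 -20 [[519.0, 95.0], [536.0, 104.0]]
paddle 42 20 [[482.0, 141.0], [499.0, 151.0]]
```

```bash
python3 - <<'E'
import cv2
from bench import cams
b=cams.get_image("scene")["frame"]; cv2.imwrite("pics/s_raw.png",b)
cv2.imwrite("pics/n1b.png",cv2.resize(b[110:175,262:322],None,fx=9,fy=9,interpolation=cv2.INTER_CUBIC))
E
python3 pj.py | head -1
```

```text
mouth [528.1  27.5 270.8]
```

View pics/n1b.png

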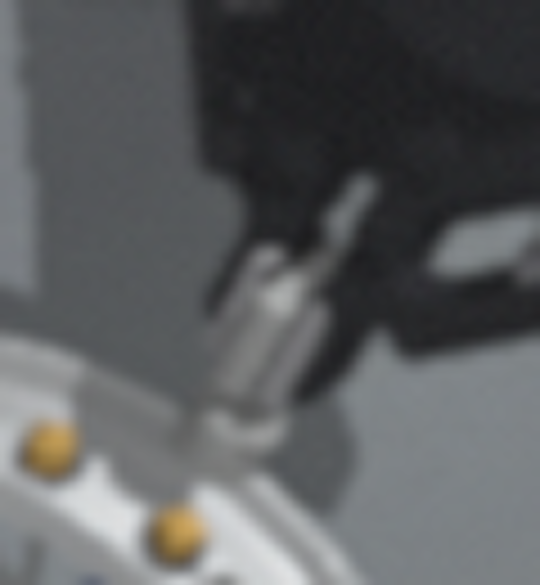

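The enlarged scene crop shows the nose shoulder ring at about (245,420), head1 at (175,535) and head2 at (48,450). The key hangs above head1, consistent with the model to within a few mm. I'll approach to 5 mm and then feel.

```bash
python3 go.py 525 36.1 286.9 -0.104 0.405 0.908 8.5
```

```text
t 5.6 pos [524.3  41.6 302.8] shift mm [-1.  -1.5 16.7] (after turn: [-0.9 -1.6 16.7] ) rot [-0.2 -0.3 -0.4] j [ 0.6   0.17 -0.33  0.43 -1.25  0.95] F [-0.7  0.3 -0.3] w 9.5
```

>>> servo_tool([
  [[255, -0.001, -0.0015, 0.008, 0, 0, 0], [255, 0, 0, 0.008, 0, 0, 0], [255, 0, 0, 0, 0, 0, 0], [255, 0, 0, 0, 0, 0, 0]],
])

```text
clock: 5.93
position: [524.0, 35.9, 285.7]
ee_rot: [0.974, 0.074, 0.038, 0.21]
contact_force: [-0.4, -0.3, -2.5]
gripper_width: 9.3
grasp_force: 59.0
```

>>> servo_tool([
  [[255, 0, 0, 0.0015, 0, 0, 0], [255, 0, 0, 0, 0, 0, 0]],
])

```text
clock: 6.1
position: [524.5, 35.7, 285.0]
ee_rot: [0.974, 0.074, 0.039, 0.21]
contact_force: [-0.1, -0.1, -0.7]
gripper_width: 9.5
grasp_force: 59.0
```

```bash
cat > st.py <<'E'
import numpy as np,sys
from bench import arm
from scipy.spatial.transform import Rotation as R
H={1:((529.2,19.8,250.4),20),2:((539.6,-20.2,261.2),0),3:((550.1,-61.4,257.3),-20)}
h=np.array(H[int(sys.argv[1])][0]);t=np.radians(H[int(sys.argv[1])][1]+4.7);w=np.radians(14.4)
k=np.array([-np.sin(w)*np.sin(t),np.cos(w)*np.sin(t),np.cos(t)])
s=arm.read_state();r=R.from_quat(s['ee_rot']);z=r.apply([0,0,1]);d=r.inv().apply(s['position']+35.2*z-h)
F=r.inv().apply(s['contact_force']);x=r.apply([1,0,0]);T=r.inv().apply(s['wrist_torque'])
print("t",round(s['clock'],2),"mouth-head in tool axes",d.round(1),"F tool",F.round(1),"T tool",T.round(2),"tilt err",np.degrees(r.inv().apply(np.cross(z,-k))).round(1),"yaw",np.degrees(np.arctan2(x[1],x[0])).round(1),"j",s['joints'].round(2),"w",round(s['gripper_width'],1))
E
python3 st.py 1
```

```text
t 6.1 mouth-head in tool axes [-0.5 -0.6 -3.1] F tool [-0.1 -0.2  0.7] T tool [ 0.97 -0.13  0.01] tilt err [-0.1 -0.2  0. ] yaw 9.3 j [ 0.59  0.18 -0.37  0.44 -1.21  0.94] w 9.5
```

>>> servo_tool([
  [[255, 0, 0, 0.0015, 0, 0, 0], [255, 0, 0, 0, 0, 0, 0]],
])

```text
clock: 6.27
position: [524.6, 35.1, 283.6]
ee_rot: [0.974, 0.074, 0.039, 0.21]
contact_force: [1.1, -0.2, -1.3]
gripper_width: 9.0
grasp_force: 59.0
```

>>> servo_tool([
  [[255, 0, 0, 0.001, 0, 0, 0], [255, 0, 0, 0, 0, 0, 0]],
])

```text
clock: 6.43
position: [524.7, 34.7, 282.7]
ee_rot: [0.974, 0.074, 0.039, 0.21]
contact_force: [0.7, 0.2, -2.3]
gripper_width: 9.5
grasp_force: 59.0
```

```bash
python3 st.py 1
```

```text
t 6.43 mouth-head in tool axes [-0.6 -0.6 -0.6] F tool [ 0.7 -1.1  2.1] T tool [ 0.93 -0.1   0.04] tilt err [-0.1 -0.2  0. ] yaw 9.3 j [ 0.59  0.18 -0.37  0.44 -1.2   0.94] w 9.5
```

>>> servo_tool([
  [[255, 0, 0, 0.001, 0, 0, 0], [255, 0, 0, 0, 0, 0, 0]],
])

```text
clock: 6.6
position: [524.8, 34.3, 281.8]
ee_rot: [0.974, 0.074, 0.039, 0.21]
contact_force: [0.0, 1.0, -0.9]
gripper_width: 9.4
grasp_force: 59.0
```

>>> servo_tool([
  [[255, 0, 0, 0.001, 0, 0, 0], [255, 0, 0, 0, 0, 0, 0]],
])

```text
clock: 6.77
position: [524.9, 33.8, 280.8]
ee_rot: [0.974, 0.074, 0.039, 0.21]
contact_force: [-0.9, -0.3, -2.4]
gripper_width: 9.2
grasp_force: 59.0
```

```bash
python3 st.py 1
```

```text
t 6.77 mouth-head in tool axes [-0.6 -0.6  1.4] F tool [-1.1 -0.9  2.2] T tool [ 0.92 -0.09  0.03] tilt err [-0.1 -0.2 -0. ] yaw 9.3 j [ 0.59  0.18 -0.37  0.44 -1.2   0.94] w 9.2
```

>>> servo_tool([
  [[255, 0, 0, 0.001, 0, 0, 0], [255, 0, 0, 0, 0, 0, 0]],
])

```text
clock: 6.93
position: [525.0, 33.4, 279.9]
ee_rot: [0.974, 0.074, 0.039, 0.21]
contact_force: [-1.1, -0.1, -1.4]
gripper_width: 9.0
grasp_force: 59.0
```

>>> servo_tool([
  [[255, 0, 0, 0.001, 0, 0, 0], [255, 0, 0, 0, 0, 0, 0]],
])

```text
clock: 7.1
position: [525.1, 33.0, 279.0]
ee_rot: [0.974, 0.074, 0.039, 0.21]
contact_force: [-0.9, 0.5, -0.7]
gripper_width: 9.5
grasp_force: 59.0
```

```bash
python3 st.py 1
```

```text
t 7.1 mouth-head in tool axes [-0.6 -0.6  3.4] F tool [-0.9 -0.9  0.4] T tool [ 0.98 -0.16 -0.01] tilt err [-0.1 -0.2  0. ] yaw 9.3 j [ 0.58  0.18 -0.38  0.44 -1.19  0.94] w 9.5
```

>>> servo_tool([
  [[255, 0, 0, 0.001, 0, 0, 0], [255, 0, 0, 0, 0, 0, 0]],
])

```text
clock: 7.27
position: [525.4, 32.7, 278.2]
ee_rot: [0.974, 0.074, 0.039, 0.21]
contact_force: [0.3, 0.2, -0.9]
gripper_width: 8.8
grasp_force: 59.0
```

>>> servo_tool([
  [[255, 0, 0, 0.001, 0, 0, 0], [255, 0, 0, 0, 0, 0, 0]],
])

```text
clock: 7.43
position: [525.8, 32.5, 277.6]
ee_rot: [0.974, 0.074, 0.039, 0.21]
contact_force: [0.5, 0.7, 0.8]
gripper_width: 9.1
grasp_force: 59.2
```

>>> servo_tool([
  [[255, 0, 0, 0.001, 0, 0, 0], [255, 0, 0, 0, 0, 0, 0]],
])

```text
clock: 7.6
position: [526.1, 32.3, 276.6]
ee_rot: [0.974, 0.075, 0.04, 0.209]
contact_force: [2.4, 1.0, -1.4]
gripper_width: 9.1
grasp_force: 59.1
```

```bash
python3 st.py 1
```

```text
t 7.6 mouth-head in tool axes [ 0.2 -0.8  6.1] F tool [ 2.4 -1.2  1.1] T tool [0.97 0.6  0.05] tilt err [-0.1 -0.3 -0. ] yaw 9.3 j [ 0.58  0.18 -0.38  0.44 -1.18  0.94] w 9.1
```

>>> servo_tool([
  [[255, 0.0015, 0, 0.0005, 0, 0, 0], [255, 0, 0, 0, 0, 0, 0]],
])

```text
clock: 7.77
position: [527.0, 32.0, 275.6]
ee_rot: [0.974, 0.074, 0.038, 0.21]
contact_force: [0.3, 0.7, -1.4]
gripper_width: 9.2
grasp_force: 59.1
```

>>> servo_tool([
  [[255, 0, 0, 0.001, 0, 0, 0], [255, 0, 0, 0, 0, 0, 0]],
])

```text
clock: 7.93
position: [527.1, 31.6, 274.8]
ee_rot: [0.974, 0.074, 0.039, 0.21]
contact_force: [0.5, 1.1, -1.5]
gripper_width: 9.3
grasp_force: 59.1
```

```bash
python3 st.py 1
```

```text
t 7.93 mouth-head in tool axes [ 0.8 -0.8  8.1] F tool [ 0.6 -1.5  0.9] T tool [1.34 0.1  0.03] tilt err [-0.1 -0.2  0. ] yaw 9.3 j [ 0.58  0.19 -0.38  0.44 -1.18  0.94] w 9.3
```

>>> servo_tool([
  [[255, 0, -0.0005, 0.001, 0, 0, 0], [255, 0, 0, 0, 0, 0, 0]],
])

```text
clock: 8.1
position: [527.1, 31.4, 273.9]
ee_rot: [0.974, 0.074, 0.039, 0.21]
contact_force: [-0.0, 0.9, -1.2]
gripper_width: 9.1
grasp_force: 59.1
```

>>> servo_tool([
  [[255, 0, 0, 0.001, 0, 0, 0], [255, 0, 0, 0, 0, 0, 0]],
])

```text
clock: 8.27
position: [527.2, 31.0, 273.0]
ee_rot: [0.974, 0.074, 0.039, 0.21]
contact_force: [0.2, 0.4, -1.9]
gripper_width: 8.8
grasp_force: 59.1
```

>>> servo_tool([
  [[255, 0, 0, 0.001, 0, 0, 0], [255, 0, 0, 0, 0, 0, 0]],
])

```text
clock: 8.43
position: [527.4, 30.7, 272.1]
ee_rot: [0.974, 0.074, 0.039, 0.21]
contact_force: [-0.0, 0.7, -0.5]
gripper_width: 9.7
grasp_force: 59.1
```

```bash
python3 st.py 1
```

```text
t 8.43 mouth-head in tool axes [ 0.9 -1.  10.9] F tool [ 0.  -0.8  0.2] T tool [1.04 0.02 0.03] tilt err [-0.1 -0.2  0. ] yaw 9.3 j [ 0.58  0.19 -0.39  0.44 -1.17  0.93] w 9.7
```

>>> servo_tool([
  [[255, 0, 0, 0.001, 0, 0, 0], [255, 0, 0, 0, 0, 0, 0]],
])

```text
clock: 8.6
position: [527.5, 30.3, 271.2]
ee_rot: [0.974, 0.074, 0.039, 0.21]
contact_force: [0.1, 0.0, -0.3]
gripper_width: 9.3
grasp_force: 59.1
```

>>> servo_tool([
  [[255, 0, 0, 0.001, 0, 0, 0], [255, 0, 0, 0, 0, 0, 0]],
])

```text
clock: 8.77
position: [527.6, 30.0, 270.7]
ee_rot: [0.974, 0.074, 0.039, 0.21]
contact_force: [-1.1, 1.1, 1.3]
gripper_width: 9.2
grasp_force: 59.5
```

```bash
python3 st.py 1; python3 look.py pics/n2.png
```

```text
t 8.77 mouth-head in tool axes [ 1.  -1.  12.5] F tool [-0.8 -0.5 -1.8] T tool [ 1.1  -0.33 -0.01] tilt err [-0.1 -0.2 -0. ] yaw 9.3 j [ 0.58  0.19 -0.39  0.45 -1.17  0.93] w 9.2
```

View pics/n2.png

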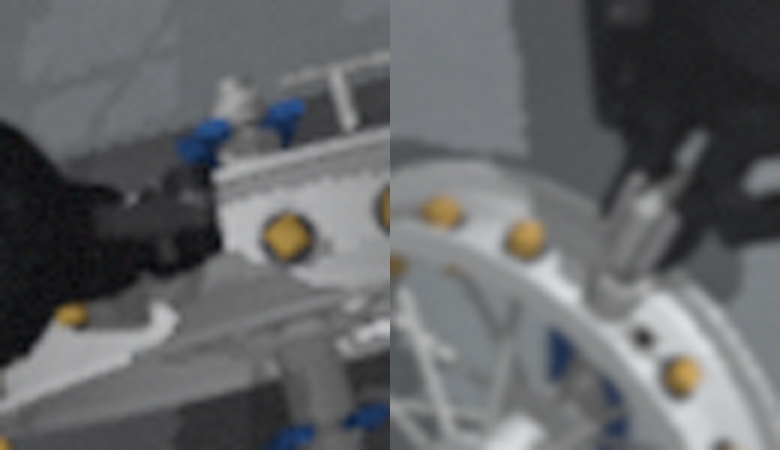

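The nose now sits over head1, between head2 at (525,238) and the valve hole at (643,337) in the scene half. It is seated, so I'll turn it 103°, which gives 77–103° whatever the free play.

>>> servo_tool([
  [[255, 0, 0, -0.0005, 0, 0, 6.4], [255, 0, 0, 0, 0, 0, 6.4], [255, 0, 0, 0, 0, 0, 6.4], [255, 0, 0, 0, 0, 0, 6.4], [255, 0, 0, 0, 0, 0, 6.4], [255, 0, 0, 0, 0, 0, 0]],
])

```text
clock: 9.37
position: [527.3, 29.0, 271.1]
ee_rot: [0.956, -0.198, 0.095, 0.192]
contact_force: [1.6, -3.0, 1.0]
gripper_width: 8.9
grasp_force: 59.1
```

```bash
python3 st.py 1
```

```text
t 9.37 mouth-head in tool axes [ 0.4 -0.2 12.5] F tool [2.8 2.2 0.5] T tool [-0.36  0.11  0.01] tilt err [ 0.  -0.1  0. ] yaw -20.8 j [ 0.58  0.19 -0.39  0.45 -1.17  0.37] w 8.9
```

>>> servo_tool([
  [[255, 0, 0, 0, 0, 0, 6.4], [255, 0, 0, 0, 0, 0, 6.4], [255, 0, 0, 0, 0, 0, 6.4], [255, 0, 0, 0, 0, 0, 6.4], [255, 0, 0, 0, 0, 0, 6.4], [255, 0, 0, 0, 0, 0, 6.4]],
])

```text
clock: 9.87
position: [526.3, 27.9, 271.5]
ee_rot: [0.838, -0.502, 0.153, 0.152]
contact_force: [-2.1, -4.8, 4.4]
gripper_width: 9.1
grasp_force: 59.4
```

```bash
python3 st.py 1
```

```text
t 9.87 mouth-head in tool axes [ 0.8  1.  12.5] F tool [ 4.7  4.4 -2.2] T tool [-1.29  0.78 -0.11] tilt err [ 0.1 -0.2 -0. ] yaw -60.5 j [ 0.57  0.19 -0.39  0.45 -1.18 -0.3 ] w 9.1
```

>>> servo_tool([
  [[255, 0.0005, 0.0005, 0, 0, 0, 6.5], [255, 0.0005, 0.0005, 0, 0, 0, 6.5], [255, 0, 0.0005, 0, 0, 0, 6.5], [255, 0, 0.0005, 0, 0, 0, 6.5], [255, 0, 0, 0, 0, 0, 6.5], [255, 0, 0, 0, 0, 0, 0]],
])

```text
clock: 10.37
position: [524.8, 27.3, 271.5]
ee_rot: [-0.665, 0.715, -0.188, -0.103]
contact_force: [-3.1, -3.2, 3.1]
gripper_width: 8.9
grasp_force: 59.5
```

```bash
python3 st.py 1
```

```text
t 10.37 mouth-head in tool axes [ 1.9  1.9 12.5] F tool [ 4.5  2.5 -1.9] T tool [-1.27  0.65 -0.  ] tilt err [ 0.  -0.1 -0. ] yaw -95.9 j [ 0.57  0.19 -0.39  0.44 -1.17 -0.86] w 8.9
```

>>> servo_tool([
  [[255, 0.0005, 0.0005, -0.001, 0, 0, -3], [255, 0, 0, -0.003, 0, 0, 0], [255, 0, 0, -0.004, 0, 0, 0], [255, 0, 0, -0.006, 0, 0, 0], [255, 0, 0, -0.012, 0, 0, 0], [255, 0, 0, -0.02, 0, 0, 0], [255, 0, 0, 0, 0, 0, 0]],
])

```text
clock: 10.95
position: [522.8, 49.2, 316.8]
ee_rot: [-0.685, 0.697, -0.187, -0.101]
contact_force: [0.6, 0.3, 0.3]
gripper_width: 8.9
grasp_force: 59.1
```

```bash
cat > st.py <<'E'
import numpy as np,sys
from bench import arm
from scipy.spatial.transform import Rotation as R
# usage: st.py head [yaw height] -> also prints shift/turn to the hover pose
OFF=np.array([-1.7,.75,0]);E=np.array([-2.5,0,32.8])
H={1:((529.2,19.8,250.4),20),2:((539.6,-20.2,261.2),0),3:((550.1,-61.4,257.3),-20)}
n=int(sys.argv[1]);h=np.array(H[n][0])+OFF;t=np.radians(H[n][1]+4.7);w=np.radians(14.4)
k=np.array([-np.sin(w)*np.sin(t),np.cos(w)*np.sin(t),np.cos(t)])
s=arm.read_state();r=R.from_quat(s['ee_rot']);z=r.apply([0,0,1]);d=r.inv().apply(s['position']+r.apply(E)-h)
F=r.inv().apply(s['contact_force']);x=r.apply([1,0,0]);T=r.inv().apply(s['wrist_torque'])
print("t",round(s['clock'],2),"mouth-head tool axes",d.round(1),"F tool",F.round(1),"T",T.round(2),"tilt err",np.degrees(r.inv().apply(np.cross(z,-k))).round(1),"yaw",np.degrees(np.arctan2(x[1],x[0])).round(1),"j",s['joints'].round(2))
if len(sys.argv)>3:
    y=np.radians(float(sys.argv[2]));X=np.array([np.cos(y),np.sin(y),0]);X-=k*(X@k);X/=np.linalg.norm(X)
    q=R.from_matrix(np.c_[X,np.cross(-k,X),-k]);p=h+k*float(sys.argv[3])-q.apply(E)
    print("shift now",r.inv().apply(p-s['position']).round(1),"turn",np.degrees((r.inv()*q).as_rotvec()).round(1),"shift after",q.inv().apply(p-s['position']).round(1))
    q0=R.from_rotvec(np.cross(z,-k)/np.linalg.norm(np.cross(z,-k))*np.arccos(np.clip(z@-k,-1,1)))*r
    print("pure tilt first, turn",np.degrees((r.inv()*q0).as_rotvec()).round(1),"then az",np.degrees((q0.inv()*q).as_rotvec()).round(1))
E
python3 st.py 2 54 12
```

```text
t 10.95 mouth-head tool axes [-42.8   7.7 -46.9] F tool [-0.2 -0.7 -0.3] T [-0.16 -0.95 -0.02] tilt err [ -5.8 -18.5   0. ] yaw -92.6 j [ 0.62  0.16 -0.31  0.42 -1.28 -0.79]
shift now [ 52.8 -13.7  37. ] turn [  21.5  -15.  -143.1] shift after [-41.   49.   16.3]
pure tilt first, turn [ -5.9 -18.9  -0. ] then az [   0.    -0.  -144.9]
```

>>> servo_tool([
  [[255, 0, 0, 0, -2, -6.3, 0], [255, 0, 0, 0, -2, -6.3, 0], [255, 0, 0, 0, -2, -6.3, 0], [255, 0, 0, 0, 0, 0, -6.9], [255, 0, 0, 0, 0, 0, -6.9], [255, 0, 0, 0, 0, 0, -6.9], [255, 0, 0, 0, 0, 0, -6.9], [255, 0, 0, 0, 0, 0, -6.9], [255, 0, 0, 0, 0, 0, -6.9], [255, 0, 0, 0, 0, 0, -6.9]],
])

```text
clock: 11.78
position: [520.9, 47.3, 312.7]
ee_rot: [0.931, -0.362, 0.021, 0.036]
contact_force: [0.3, -0.6, -1.6]
gripper_width: 9.5
grasp_force: 59.1
```

>>> servo_tool([
  [[255, 0, 0, 0, 0, 0, -6.9], [255, 0, 0, 0, 0, 0, -6.9], [255, 0, 0, 0, 0, 0, -6.9], [255, 0, 0, 0, 0, 0, -6.9], [255, 0, 0, 0, 0, 0, -6.9], [255, 0, 0, 0, 0, 0, -6.9], [255, 0, 0, 0, 0, 0, -6.9], [255, 0, 0, 0, 0, 0, -6.9], [255, 0, 0, 0, 0, 0, -6.9], [255, 0, 0, 0, 0, 0, -6.9]],
])

```text
clock: 12.62
position: [520.9, 47.3, 312.7]
ee_rot: [0.973, 0.229, -0.003, 0.042]
contact_force: [-0.1, 0.6, -0.9]
gripper_width: 9.1
grasp_force: 59.1
```

>>> servo_tool([
  [[255, 0, 0, 0, 0, 0, -6.9], [255, 0, 0, 0, 0, 0, -6.9], [255, 0, 0, 0, 0, 0, -6.9], [255, 0, 0, 0, 0, 0, -6.9], [255, 0, 0, 0, 0, 0, 0], [255, 0, 0, 0, 0, 0, 0]],
])

```text
clock: 13.12
position: [520.8, 47.2, 312.9]
ee_rot: [0.892, 0.45, -0.013, 0.04]
contact_force: [-0.7, 0.7, -1.0]
gripper_width: 9.4
grasp_force: 59.1
```

```bash
python3 st.py 2 54 6
```

```text
t 13.12 mouth-head tool axes [ 37.6 -50.1 -24.5] F tool [ 0.2 -1.   1. ] T [ 0.13  0.13 -0.  ] tilt err [-0.2  0.4  0. ] yaw 53.4 j [ 0.45  0.16 -0.13  0.08 -1.3   2.03]
shift now [-37.9  50.   18.4] turn [-0.2  0.4 -0.4] shift after [-38.4  49.6  18.4]
pure tilt first, turn [-0.2  0.4  0. ] then az [-0.   0.  -0.4]
```

>>> servo_tool([
  [[255, -0.012, 0.016, 0, -0.2, 0.4, 0], [255, -0.013, 0.017, 0, 0, 0, 0], [255, -0.013, 0.017, 0, 0, 0, 0], [255, 0, 0, 0, 0, 0, 0], [255, 0, 0, 0.01, 0, 0, 0], [255, 0, 0, 0.008, 0, 0, 0], [255, 0, 0, 0, 0, 0, 0], [255, 0, 0, 0, 0, 0, 0]],
])

```text
clock: 13.78
position: [538.1, -14.2, 299.3]
ee_rot: [0.892, 0.451, -0.011, 0.04]
contact_force: [-0.1, 1.6, 0.1]
gripper_width: 9.3
grasp_force: 59.1
```

```bash
python3 st.py 2 54 0
```

```text
t 13.78 mouth-head tool axes [-0.2 -0.6 -5.6] F tool [ 1.2 -1.  -0.2] T [0.1  0.13 0.  ] tilt err [-0.1  0.2 -0. ] yaw 53.6 j [ 0.32  0.19 -0.14  0.09 -1.26  2.16]
shift now [0.1 0.6 5.6] turn [-0.1  0.2 -0.2] shift after [0.1 0.5 5.6]
pure tilt first, turn [-0.1  0.2  0. ] then az [ 0.  -0.  -0.2]
```

>>> servo_tool([
  [[255, 0, 0.0005, 0.003, 0, 0, 0], [255, 0, 0, 0.002, 0, 0, 0], [255, 0, 0, 0, 0, 0, 0]],
])

```text
clock: 14.03
position: [539.0, -15.0, 295.2]
ee_rot: [0.892, 0.451, -0.01, 0.04]
contact_force: [0.1, 0.1, -1.6]
gripper_width: 9.3
grasp_force: 59.1
```

>>> servo_tool([
  [[255, 0, 0, 0.001, 0, 0, 0], [255, 0, 0, 0, 0, 0, 0]],
])

```text
clock: 14.2
position: [539.2, -15.3, 294.6]
ee_rot: [0.892, 0.451, -0.009, 0.04]
contact_force: [0.3, -0.1, -1.3]
gripper_width: 9.2
grasp_force: 59.1
```

>>> servo_tool([
  [[255, 0, 0, 0.001, 0, 0, 0], [255, 0, 0, 0, 0, 0, 0]],
])

```text
clock: 14.37
position: [539.2, -15.5, 293.5]
ee_rot: [0.892, 0.451, -0.009, 0.04]
contact_force: [-0.2, 0.1, -1.1]
gripper_width: 9.1
grasp_force: 59.1
```

>>> servo_tool([
  [[255, 0, 0, 0.001, 0, 0, 0], [255, 0, 0, 0, 0, 0, 0]],
])

```text
clock: 14.53
position: [539.1, -15.6, 292.4]
ee_rot: [0.892, 0.451, -0.01, 0.04]
contact_force: [-1.1, -0.6, -0.0]
gripper_width: 9.0
grasp_force: 59.1
```

```bash
python3 st.py 2
```

```text
t 14.53 mouth-head tool axes [-0.3  0.7  1.4] F tool [-1.1 -0.5  0. ] T [0.19 0.1  0.01] tilt err [-0.   0.1 -0. ] yaw 53.5 j [ 0.32  0.19 -0.15  0.09 -1.24  2.16]
```

>>> servo_tool([
  [[255, 0, -0.0005, 0.001, 0, 0, 0], [255, 0, 0, 0, 0, 0, 0]],
])

```text
clock: 14.7
position: [538.7, -15.4, 291.3]
ee_rot: [0.892, 0.451, -0.01, 0.04]
contact_force: [0.3, 1.2, -1.8]
gripper_width: 8.9
grasp_force: 59.1
```

>>> servo_tool([
  [[255, 0, 0, 0.001, 0, 0, 0], [255, 0, 0, 0, 0, 0, 0]],
])

```text
clock: 14.87
position: [538.9, -15.5, 290.4]
ee_rot: [0.892, 0.451, -0.009, 0.04]
contact_force: [0.4, -0.4, -1.5]
gripper_width: 9.2
grasp_force: 59.0
```

>>> servo_tool([
  [[255, 0, 0, 0.001, 0, 0, 0], [255, 0, 0, 0, 0, 0, 0]],
])

```text
clock: 15.03
position: [538.9, -15.6, 289.5]
ee_rot: [0.892, 0.451, -0.009, 0.04]
contact_force: [0.5, 0.5, -0.8]
gripper_width: 9.4
grasp_force: 59.1
```

```bash
python3 st.py 2
```

```text
t 15.03 mouth-head tool axes [-0.3  0.3  4.3] F tool [0.8 0.  0.7] T [0.01 0.08 0.05] tilt err [-0.   0.1 -0. ] yaw 53.5 j [ 0.32  0.19 -0.15  0.09 -1.23  2.16]
```

>>> servo_tool([
  [[255, 0, 0, 0.001, 0, 0, 0], [255, 0, 0, 0, 0, 0, 0]],
])

```text
clock: 15.2
position: [538.9, -15.7, 288.5]
ee_rot: [0.892, 0.451, -0.009, 0.04]
contact_force: [-0.8, -0.0, -0.5]
gripper_width: 9.4
grasp_force: 59.1
```

>>> servo_tool([
  [[255, 0, 0, 0.001, 0, 0, 0], [255, 0, 0, 0, 0, 0, 0]],
])

```text
clock: 15.37
position: [538.9, -15.7, 287.6]
ee_rot: [0.892, 0.451, -0.009, 0.04]
contact_force: [-0.5, -0.5, -0.4]
gripper_width: 9.1
grasp_force: 59.2
```

>>> servo_tool([
  [[255, 0, 0, 0.001, 0, 0, 0], [255, 0, 0, 0, 0, 0, 0]],
])

```text
clock: 15.53
position: [539.0, -15.8, 286.6]
ee_rot: [0.892, 0.451, -0.009, 0.04]
contact_force: [0.7, -0.2, 0.3]
gripper_width: 9.4
grasp_force: 59.2
```

```bash
python3 st.py 2
```

```text
t 15.53 mouth-head tool axes [-0.3  0.3  7.2] F tool [ 0.2  0.7 -0.3] T [ 0.08 -0.13 -0.01] tilt err [-0.   0.1  0. ] yaw 53.5 j [ 0.32  0.19 -0.16  0.09 -1.23  2.16]
```

>>> servo_tool([
  [[255, 0, 0, 0.001, 0, 0, 0], [255, 0, 0, 0, 0, 0, 0]],
])

```text
clock: 15.7
position: [539.0, -15.9, 285.6]
ee_rot: [0.892, 0.451, -0.009, 0.04]
contact_force: [-2.1, -0.5, 0.2]
gripper_width: 9.4
grasp_force: 59.3
```

>>> servo_tool([
  [[255, 0, 0, 0.001, 0, 0, 0], [255, 0, 0, 0, 0, 0, 0]],
])

```text
clock: 15.87
position: [539.0, -16.0, 284.6]
ee_rot: [0.892, 0.451, -0.009, 0.04]
contact_force: [1.2, -0.6, 2.0]
gripper_width: 9.2
grasp_force: 59.4
```

>>> servo_tool([
  [[255, 0, 0, 0.001, 0, 0, 0], [255, 0, 0, 0, 0, 0, 0]],
])

```text
clock: 16.03
position: [539.0, -16.1, 283.6]
ee_rot: [0.892, 0.451, -0.009, 0.04]
contact_force: [-1.2, -0.1, 1.8]
gripper_width: 9.2
grasp_force: 59.5
```

```bash
python3 st.py 2
```

```text
t 16.03 mouth-head tool axes [-0.3  0.3 10.2] F tool [-0.9 -0.8 -1.8] T [ 0.08 -0.24  0.03] tilt err [-0.   0.1 -0. ] yaw 53.5 j [ 0.32  0.19 -0.16  0.09 -1.22  2.16]
```

>>> servo_tool([
  [[255, 0, 0, -0.0005, 0, 0, 6.4], [255, 0, 0, 0, 0, 0, 6.4], [255, 0, 0, 0, 0, 0, 6.4], [255, 0, 0, 0, 0, 0, 6.4], [255, 0, 0, 0, 0, 0, 6.4]],
])

```text
clock: 16.45
position: [539.8, -16.7, 284.0]
ee_rot: [0.982, 0.185, 0.003, 0.042]
contact_force: [3.3, -5.9, -0.3]
gripper_width: 9.0
grasp_force: 59.1
```

```bash
python3 st.py 2
```

```text
t 16.45 mouth-head tool axes [0.  0.  9.9] F tool [0.9 6.7 0.9] T [-1.73  0.23 -0.08] tilt err [0.1 0.  0. ] yaw 21.3 j [ 0.32  0.19 -0.16  0.09 -1.22  1.59]
```

>>> servo_tool([
  [[255, 0, 0.0015, 0, 0, 0, 6.4], [255, 0, 0.0003, 0, 0, 0, 6.4], [255, 0, 0.0003, 0, 0, 0, 6.4], [255, 0, 0.0003, 0, 0, 0, 6.4], [255, 0, 0.0003, 0, 0, 0, 6.4], [255, 0, 0.0003, 0, 0, 0, 6.4], [255, 0, 0.0003, 0, 0, 0, 6.4], [255, 0, 0.0003, 0, 0, 0, 6.4]],
])

```text
clock: 17.12
position: [539.7, -19.7, 284.2]
ee_rot: [0.965, -0.257, 0.02, 0.037]
contact_force: [1.1, -1.7, -0.1]
gripper_width: 9.4
grasp_force: 59.2
```

```bash
python3 st.py 2
```

```text
t 17.12 mouth-head tool axes [0.5 0.7 9.9] F tool [1.8 1.  0.3] T [-0.32  0.39 -0.11] tilt err [ 0.1 -0.  -0. ] yaw -29.8 j [ 0.31  0.19 -0.16  0.09 -1.22  0.71]
```

Turned 83° so far, so 110° remain.

>>> servo_tool([
  [[255, 0, 0.0003, 0, 0, 0, 6.5], [255, 0, 0.0003, 0, 0, 0, 6.5], [255, 0, 0.0003, 0, 0, 0, 6.5], [255, 0, 0.0003, 0, 0, 0, 6.5], [255, 0, 0.0003, 0, 0, 0, 6.5], [255, 0, 0.0003, 0, 0, 0, 6.5], [255, 0, 0.0003, 0, 0, 0, 6.5], [255, 0, 0.0003, 0, 0, 0, 6.5]],
])

```text
clock: 17.78
position: [537.6, -21.2, 284.2]
ee_rot: [0.755, -0.655, 0.034, 0.024]
contact_force: [-0.3, -1.7, 0.4]
gripper_width: 9.2
grasp_force: 59.3
```

```bash
python3 st.py 2
```

```text
t 17.78 mouth-head tool axes [ 1.1  0.3 10. ] F tool [ 1.7  0.5 -0.3] T [-0.07  0.42 -0.14] tilt err [ 0.1 -0.1  0. ] yaw -81.9 j [ 0.31  0.19 -0.17  0.09 -1.22 -0.2 ]
```

>>> servo_tool([
  [[255, 0.0002, 0.0003, 0, 0, 0, 6.4], [255, 0.0002, 0.0003, 0, 0, 0, 6.4], [255, 0, 0.0003, 0, 0, 0, 6.4], [255, 0, 0.0003, 0, 0, 0, 6.4], [255, 0, 0.0003, 0, 0, 0, 6.4], [255, 0, 0.0003, 0, 0, 0, 6.4], [255, 0, 0.0003, 0, 0, 0, 6.4], [255, 0, 0.0003, 0, 0, 0, 6.4], [255, 0, 0.0003, 0, 0, 0, 6.4], [255, 0, 0, 0, 0, 0, 0]],
])

```text
clock: 18.62
position: [535.0, -20.3, 284.2]
ee_rot: [-0.348, 0.937, -0.041, -0.005]
contact_force: [-0.9, 0.1, 0.4]
gripper_width: 9.1
grasp_force: 59.3
```

```bash
python3 st.py 2
```

```text
t 18.62 mouth-head tool axes [ 1.1 -0.5  9.9] F tool [ 0.6  0.6 -0.4] T [-0.2   0.11 -0.04] tilt err [ 0.  -0.1  0. ] yaw -139.3 j [ 0.31  0.19 -0.17  0.09 -1.22 -1.2 ]
```

>>> servo_tool([
  [[255, 0, 0, -0.001, 0, 0, -3], [255, 0, 0, -0.003, 0, 0, 0], [255, 0, 0, -0.004, 0, 0, 0], [255, 0, 0, -0.006, 0, 0, 0], [255, 0, 0, -0.012, 0, 0, 0], [255, 0, 0, -0.015, 0, 0, 0], [255, 0, 0, 0, 0, 0, 0], [255, 0, 0, 0, 0, 0, 0]],
])

```text
clock: 19.28
position: [534.6, -16.8, 326.2]
ee_rot: [-0.373, 0.927, -0.041, -0.005]
contact_force: [0.7, -0.3, -1.5]
gripper_width: 9.3
grasp_force: 59.2
```

```bash
python3 st.py 3 -40 6
```

```text
t 19.28 mouth-head tool axes [-20.2  36.1 -39.6] F tool [-0.3 -0.6  1.5] T [-0.21 -0.07 -0.06] tilt err [-17.1  -9.6   0. ] yaw -136.2 j [ 0.32  0.16 -0.09  0.08 -1.32 -1.15]
shift now [ 23.8 -50.   36.7] turn [ -4.8 -22.1 -96. ] shift after [54.1 35.3 15.6]
pure tilt first, turn [-17.5  -9.8  -0. ] then az [ -0.   -0.  -97.1]
```

>>> servo_tool([
  [[255, 0, 0, 0, -5.8, -3.3, 0], [255, 0, 0, 0, -5.8, -3.3, 0], [255, 0, 0, 0, -5.8, -3.3, 0], [255, 0, 0, 0, 0, 0, -6.9], [255, 0, 0, 0, 0, 0, -6.9], [255, 0, 0, 0, 0, 0, -6.9], [255, 0, 0, 0, 0, 0, -6.9], [255, 0, 0, 0, 0, 0, -6.9], [255, 0, 0, 0, 0, 0, -6.9], [255, 0, 0, 0, 0, 0, -6.9]],
])

```text
clock: 20.12
position: [533.9, -17.1, 324.1]
ee_rot: [0.716, -0.686, -0.114, -0.07]
contact_force: [-0.5, -0.1, -0.7]
gripper_width: 9.1
grasp_force: 59.3
```

>>> servo_tool([
  [[255, 0, 0, 0, 0, 0, -6.9], [255, 0, 0, 0, 0, 0, -6.9], [255, 0, 0, 0, 0, 0, -6.9], [255, 0, 0, 0, 0, 0, -6.9], [255, 0, 0, 0, 0, 0, -6.9], [255, 0, 0, 0, 0, 0, -6.9], [255, 0, 0, 0, 0, 0, -6.9], [255, 0, 0, 0, 0, 0, 0], [255, 0, 0, 0, 0, 0, 0]],
])

```text
clock: 20.87
position: [534.0, -17.1, 324.5]
ee_rot: [0.932, -0.337, -0.076, -0.11]
contact_force: [1.0, -0.0, -2.2]
gripper_width: 9.3
grasp_force: 59.2
```

```bash
python3 st.py 3 -40 6
```

```text
t 20.87 mouth-head tool axes [-54.5 -33.7 -19.9] F tool [ 1.3 -0.3  2. ] T [-0.37  0.54 -0.03] tilt err [0.  0.1 0. ] yaw -38.8 j [ 0.11  0.23  0.09 -0.27 -1.48  0.8 ]
shift now [54.5 33.7 13.9] turn [ 0.   0.1 -0.8] shift after [54.  34.4 13.9]
pure tilt first, turn [0.  0.1 0. ] then az [ 0.   0.  -0.8]
```

>>> servo_tool([
  [[255, 0.018, 0.011, 0, 0, 0, 0], [255, 0.018, 0.011, 0, 0, 0, 0], [255, 0.0185, 0.0117, 0, 0, 0, 0], [255, 0, 0, 0, 0, 0, 0], [255, 0, 0, 0.008, 0, 0, 0], [255, 0, 0, 0.005, 0, 0, 0], [255, 0, 0, 0, 0, 0, 0], [255, 0, 0, 0, 0, 0, 0]],
])

```text
clock: 21.53
position: [553.0, -71.5, 295.6]
ee_rot: [0.933, -0.335, -0.075, -0.11]
contact_force: [-0.2, 0.3, -0.7]
gripper_width: 9.0
grasp_force: 59.2
```

```bash
python3 st.py 3 -40 0
```

```text
t 21.53 mouth-head tool axes [-0.5 -0.7 -7.2] F tool [-0.2 -0.   0.8] T [-0.37  0.48 -0.01] tilt err [ 0.  0. -0.] yaw -38.6 j [ 0.01  0.29  0.11 -0.26 -1.45  0.91]
shift now [0.5 0.7 7.2] turn [ 0.   0.  -0.5] shift after [0.5 0.7 7.2]
pure tilt first, turn [ 0.  0. -0.] then az [ 0.   0.  -0.5]
```

>>> servo_tool([
  [[255, 0.0005, 0.0007, 0.003, 0, 0, 0], [255, 0, 0, 0.003, 0, 0, 0], [255, 0, 0, 0, 0, 0, 0]],
])

```text
clock: 21.78
position: [552.6, -71.1, 289.4]
ee_rot: [0.933, -0.335, -0.075, -0.11]
contact_force: [0.6, -1.1, -1.3]
gripper_width: 9.5
grasp_force: 59.2
```

>>> servo_tool([
  [[255, 0, 0, 0.001, 0, 0, 0], [255, 0, 0, 0.001, 0, 0, 0], [255, 0, 0, 0, 0, 0, 0]],
])

```text
clock: 22.03
position: [552.8, -71.0, 287.8]
ee_rot: [0.933, -0.336, -0.075, -0.11]
contact_force: [-0.2, -0.6, -1.3]
gripper_width: 9.0
grasp_force: 59.2
```

>>> servo_tool([
  [[255, 0, 0, 0.001, 0, 0, 0], [255, 0, 0, 0, 0, 0, 0]],
])

```text
clock: 22.2
position: [552.8, -70.9, 287.0]
ee_rot: [0.933, -0.336, -0.075, -0.11]
contact_force: [0.4, 0.1, -0.5]
gripper_width: 9.4
grasp_force: 59.2
```

```bash
python3 st.py 3
```

```text
t 22.2 mouth-head tool axes [0.8 0.2 1.3] F tool [ 0.4 -0.2  0.5] T [-0.38  0.52  0.04] tilt err [-0. -0.  0.] yaw -38.6 j [ 0.01  0.3   0.09 -0.26 -1.43  0.91]
```

>>> servo_tool([
  [[255, -0.0005, 0, 0.001, 0, 0, 0], [255, 0, 0, 0, 0, 0, 0]],
])

```text
clock: 22.37
position: [552.6, -70.7, 286.6]
ee_rot: [0.933, -0.336, -0.074, -0.11]
contact_force: [0.5, -2.1, 1.4]
gripper_width: 9.0
grasp_force: 59.6
```

>>> servo_tool([
  [[255, 0, 0, 0.001, 0, 0, 0], [255, 0, 0, 0, 0, 0, 0]],
])

```text
clock: 22.53
position: [552.7, -70.6, 286.2]
ee_rot: [0.933, -0.335, -0.074, -0.11]
contact_force: [1.1, -2.9, 3.6]
gripper_width: 9.4
grasp_force: 60.0
```

>>> servo_tool([
  [[255, 0, 0, 0.001, 0, 0, 0], [255, 0, 0, 0, 0, 0, 0]],
])

```text
clock: 22.7
position: [552.8, -70.6, 285.8]
ee_rot: [0.933, -0.335, -0.073, -0.11]
contact_force: [0.3, -2.3, 5.7]
gripper_width: 9.5
grasp_force: 60.4
```

```bash
python3 st.py 3
```

```text
t 22.7 mouth-head tool axes [0.9 0.2 2.5] F tool [ 0.4  0.6 -6.1] T [-0.73  0.51 -0.02] tilt err [-0.  -0.2 -0. ] yaw -38.6 j [ 0.01  0.3   0.09 -0.26 -1.43  0.91]
```

Contact at 6 N with the flats not lined up. I'll lift, turn 24° clear of the head, and feel again.

>>> servo_tool([
  [[255, -0.0005, 0, -0.005, 0, 0, 0], [255, 0, 0.0003, 0, 0, 0, 6], [255, 0, 0.0003, 0, 0, 0, 6], [255, 0, 0.0003, 0, 0, 0, 6], [255, 0, 0.0003, 0, 0, 0, 6], [255, 0, 0, 0.002, 0, 0, 0], [255, 0, 0, 0, 0, 0, 0]],
])

```text
clock: 23.28
position: [551.2, -71.1, 286.7]
ee_rot: [0.843, -0.521, -0.096, -0.092]
contact_force: [0.8, -1.2, 0.8]
gripper_width: 9.4
grasp_force: 59.6
```

>>> servo_tool([
  [[255, 0, 0, 0.001, 0, 0, 0], [255, 0, 0, 0.001, 0, 0, 0], [255, 0, 0, 0, 0, 0, 0]],
])

```text
clock: 23.53
position: [551.4, -71.1, 285.9]
ee_rot: [0.843, -0.522, -0.095, -0.092]
contact_force: [0.9, -2.3, 3.4]
gripper_width: 9.3
grasp_force: 60.2
```

>>> servo_tool([
  [[255, 0, 0, 0.001, 0, 0, 0], [255, 0, 0, 0, 0, 0, 0]],
])

```text
clock: 23.7
position: [551.5, -71.1, 285.5]
ee_rot: [0.843, -0.522, -0.094, -0.092]
contact_force: [1.0, -3.9, 5.5]
gripper_width: 8.9
grasp_force: 60.5
```

```bash
python3 st.py 3
```

```text
t 23.7 mouth-head tool axes [0.6 0.2 2.7] F tool [ 2.4  0.5 -6.3] T [-0.46  1.21  0.08] tilt err [-0.1 -0.2 -0. ] yaw -63.1 j [ 0.01  0.29  0.08 -0.26 -1.43  0.49]
```

>>> servo_tool([
  [[255, 0, 0, -0.005, 0, 0, 0], [255, 0, 0.0003, 0, 0, 0, 6], [255, 0, 0.0003, 0, 0, 0, 6], [255, 0, 0.0003, 0, 0, 0, 6], [255, 0, 0.0003, 0, 0, 0, 6], [255, 0, 0, 0.002, 0, 0, 0], [255, 0, 0, 0, 0, 0, 0]],
])

```text
clock: 24.28
position: [549.6, -71.2, 286.3]
ee_rot: [0.716, -0.685, -0.114, -0.07]
contact_force: [1.0, -0.8, 0.1]
gripper_width: 9.3
grasp_force: 59.6
```

>>> servo_tool([
  [[255, 0, 0, 0.001, 0, 0, 0], [255, 0, 0, 0.001, 0, 0, 0], [255, 0, 0, 0, 0, 0, 0]],
])

```text
clock: 24.53
position: [549.8, -71.1, 284.6]
ee_rot: [0.716, -0.686, -0.113, -0.07]
contact_force: [-0.5, -3.8, -1.5]
gripper_width: 9.0
grasp_force: 59.3
```

>>> servo_tool([
  [[255, 0, 0, 0.001, 0, 0, 0], [255, 0, 0, 0, 0, 0, 0]],
])

```text
clock: 24.7
position: [549.8, -70.9, 283.7]
ee_rot: [0.716, -0.686, -0.113, -0.07]
contact_force: [0.5, -2.5, -1.4]
gripper_width: 9.5
grasp_force: 59.3
```

```bash
python3 st.py 3
```

```text
t 24.7 mouth-head tool axes [0.6 0.6 4.6] F tool [ 2.8 -0.5  0.7] T [0.25 1.7  0.03] tilt err [ 0. -0. -0.] yaw -88.0 j [ 0.01  0.29  0.08 -0.26 -1.43  0.08]
```

It dropped at yaw −88°. Continuing down.

>>> servo_tool([
  [[255, 0.0007, 0, 0.001, 0, 0, 0], [255, 0, 0, 0, 0, 0, 0]],
])

```text
clock: 24.87
position: [549.6, -70.8, 282.6]
ee_rot: [0.715, -0.686, -0.113, -0.07]
contact_force: [1.4, -2.2, -1.7]
gripper_width: 9.3
grasp_force: 59.3
```

>>> servo_tool([
  [[255, 0, 0, 0.001, 0, 0, 0], [255, 0, 0, 0, 0, 0, 0]],
])

```text
clock: 25.03
position: [549.6, -70.6, 281.7]
ee_rot: [0.716, -0.686, -0.113, -0.07]
contact_force: [0.0, -2.3, -1.6]
gripper_width: 9.1
grasp_force: 59.3
```

>>> servo_tool([
  [[255, 0, 0, 0.001, 0, 0, 0], [255, 0, 0, 0, 0, 0, 0]],
])

```text
clock: 25.2
position: [549.6, -70.4, 280.8]
ee_rot: [0.715, -0.686, -0.113, -0.07]
contact_force: [-0.4, -0.8, -1.6]
gripper_width: 9.0
grasp_force: 59.3
```

```bash
python3 st.py 3
```

```text
t 25.2 mouth-head tool axes [0.9 0.6 7.5] F tool [1.1 0.3 1.4] T [0.21 1.27 0.01] tilt err [-0.  0. -0.] yaw -88.0 j [ 0.01  0.3   0.07 -0.26 -1.42  0.08]
```

>>> servo_tool([
  [[255, 0, 0, 0.001, 0, 0, 0], [255, 0, 0, 0, 0, 0, 0]],
])

```text
clock: 25.37
position: [549.5, -70.2, 279.9]
ee_rot: [0.715, -0.686, -0.113, -0.07]
contact_force: [0.6, -1.9, -1.0]
gripper_width: 9.1
grasp_force: 59.4
```

>>> servo_tool([
  [[255, 0, 0, 0.001, 0, 0, 0], [255, 0, 0, 0, 0, 0, 0]],
])

```text
clock: 25.53
position: [549.5, -69.9, 278.9]
ee_rot: [0.715, -0.686, -0.113, -0.07]
contact_force: [0.2, -0.6, -1.0]
gripper_width: 9.3
grasp_force: 59.4
```

>>> servo_tool([
  [[255, 0, 0.0003, 0, 0, 0, 6.4], [255, 0, 0.0003, 0, 0, 0, 6.4], [255, 0, 0.0003, 0, 0, 0, 6.4], [255, 0, 0.0003, 0, 0, 0, 6.4]],
])

```text
clock: 25.87
position: [548.7, -70.4, 279.0]
ee_rot: [-0.543, 0.829, 0.125, 0.043]
contact_force: [1.5, -4.1, -2.1]
gripper_width: 9.3
grasp_force: 59.2
```

```bash
python3 st.py 3
```

```text
t 25.87 mouth-head tool axes [ 1.6 -0.5  9.3] F tool [ 3.5 -3.3  0.9] T [ 1.22  1.42 -0.08] tilt err [-0.1 -0.   0. ] yaw -114.5 j [ 0.01  0.29  0.07 -0.26 -1.41 -0.37]
```

>>> servo_tool([
  [[255, 0.0007, -0.0005, 0, 0, 0, 6.4], [255, 0, 0.0002, 0, 0, 0, 6.4], [255, 0, 0.0003, 0, 0, 0, 6.4], [255, 0, 0.0003, 0, 0, 0, 6.4], [255, 0, 0.0003, 0, 0, 0, 6.4], [255, 0, 0.0003, 0, 0, 0, 6.4]],
])

```text
clock: 26.37
position: [547.5, -69.5, 279.4]
ee_rot: [-0.241, 0.961, 0.133, -0.001]
contact_force: [0.6, -1.3, -0.5]
gripper_width: 9.1
grasp_force: 59.3
```

```bash
python3 st.py 3
```

```text
t 26.37 mouth-head tool axes [ 1.  -1.4  9.3] F tool [ 0.1 -1.5  0.1] T [ 0.82  0.35 -0.13] tilt err [0. 0. 0.] yaw -152.3 j [ 0.02  0.29  0.07 -0.26 -1.41 -1.04]
```

Turned 64°, so 39° remain. Then I'll lift off.

>>> servo_tool([
  [[255, 0, 0, 0, 0, 0, 6.5], [255, 0, 0.0003, 0, 0, 0, 6.5], [255, 0, 0.0003, 0, 0, 0, 6.5], [255, 0, 0.0003, 0, 0, 0, 6.5], [255, 0, 0.0003, 0, 0, 0, 6.5], [255, 0, 0.0003, 0, 0, 0, 6.5], [255, 0, 0, 0, 0, 0, 0]],
])

```text
clock: 26.95
position: [547.2, -67.7, 279.8]
ee_rot: [0.092, 0.987, 0.126, -0.045]
contact_force: [0.3, -0.0, -0.1]
gripper_width: 9.5
grasp_force: 59.3
```

```bash
python3 st.py 3
```

```text
t 26.95 mouth-head tool axes [-0.  -1.5  9.4] F tool [-0.3  0.   0.1] T [ 0.49 -0.15 -0.11] tilt err [ 0.1 -0.  -0. ] yaw 170.1 j [ 0.02  0.29  0.07 -0.26 -1.41 -1.72]
```

>>> servo_tool([
  [[255, 0, 0, -0.001, 0, 0, -3], [255, 0, 0, -0.003, 0, 0, 0], [255, 0, 0, -0.004, 0, 0, 0], [255, 0, 0, -0.006, 0, 0, 0], [255, 0, 0, -0.012, 0, 0, 0], [255, 0, 0, -0.02, 0, 0, 0], [255, 0, 0, -0.02, 0, 0, 0], [255, 0, 0, 0, 0, 0, 0], [255, 0, 0, 0, 0, 0, 0]],
])

```text
clock: 27.7
position: [552.0, -85.5, 345.0]
ee_rot: [0.065, 0.989, 0.127, -0.04]
contact_force: [-0.5, -0.1, -1.4]
gripper_width: 9.1
grasp_force: 59.2
```

```bash
cat >> st.py <<'E'
    q1=R.from_rotvec(np.cross(z,[0,0,-1.])/np.linalg.norm(np.cross(z,[0,0,-1.]))*np.arccos(-z[2]))*r
    a=np.radians(8.5);q2=R.from_matrix(np.array([[np.cos(a),np.sin(a),0],[np.sin(a),-np.cos(a),0],[0,0,-1.]]))
    print("BLOCK: upright turn",np.degrees((r.inv()*q1).as_rotvec()).round(1),"az",np.degrees((q1.inv()*q2).as_rotvec()).round(1),"then shift to grasp pose",q2.inv().apply(np.array([446.4,293.7,41.2])-s['position']).round(1))
E
python3 st.py 3 -40 6
```

```text
t 27.7 mouth-head tool axes [ -0.7  -1.8 -58.4] F tool [ 0.3 -0.5  1.3] T [ 0.5  -0.19 -0.06] tilt err [ 0.   0.2 -0. ] yaw 173.1 j [-0.01  0.28  0.2  -0.26 -1.56 -1.68]
shift now [-4.1  0.5 52.4] turn [-3.000e-01  1.000e-01 -1.485e+02] shift after [ 3.3 -2.7 52.4]
pure tilt first, turn [0.  0.2 0. ] then az [  -0.     0.  -148.5]
BLOCK: upright turn [14.2 -5.5 -0. ] az [ -0.   -0.  163.9] then shift to grasp pose [ -48.4 -390.6  303.8]
```

>>> servo_tool([
  [[255, 0, 0, 0, 4.7, -1.8, 0], [255, 0, 0, 0, 4.7, -1.8, 0], [255, 0, 0, 0, 4.8, -1.9, 0], [255, 0, 0, 0, 0, 0, -7], [255, 0, 0, 0, 0, 0, -7], [255, 0, 0, 0, 0, 0, -7], [255, 0, 0, 0, 0, 0, -7], [255, 0, 0, 0, 0, 0, -7], [255, 0, 0, 0, 0, 0, -7], [255, 0, 0, 0, 0, 0, -7]],
])

```text
clock: 28.53
position: [550.9, -84.9, 342.1]
ee_rot: [-0.357, 0.934, 0.001, -0.003]
contact_force: [-0.6, 0.3, -0.7]
gripper_width: 9.3
grasp_force: 59.2
```

>>> servo_tool([
  [[255, 0, 0, 0, 0, 0, -7], [255, 0, 0, 0, 0, 0, -7], [255, 0, 0, 0, 0, 0, -7], [255, 0, 0, 0, 0, 0, -7], [255, 0, 0, 0, 0, 0, -7], [255, 0, 0, 0, 0, 0, -7], [255, 0, 0, 0, 0, 0, -7], [255, 0, 0, 0, 0, 0, -7], [255, 0, 0, 0, 0, 0, -7], [255, 0, 0, 0, 0, 0, -7]],
])

```text
clock: 29.37
position: [550.9, -84.9, 342.1]
ee_rot: [0.828, -0.561, -0.003, 0.001]
contact_force: [-0.2, 0.4, -0.6]
gripper_width: 9.3
grasp_force: 59.2
```

>>> servo_tool([
  [[255, 0, 0, 0, 0, 0, -7], [255, 0, 0, 0, 0, 0, -7], [255, 0, 0, 0, 0, 0, -7], [255, 0, 0, 0, 0, 0, -7], [255, 0, 0, 0, 0, 0, -7], [255, 0, 0, 0, 0, 0, -7], [255, 0, 0, 0, 0, 0, -7], [255, 0, 0, 0, 0, 0, -7], [255, 0, 0, 0, 0, 0, -7], [255, 0, 0, 0, 0, 0, -7]],
])

```text
clock: 30.2
position: [550.9, -84.9, 342.1]
ee_rot: [1.0, 0.016, -0.003, -0.0]
contact_force: [0.1, 0.4, -1.0]
gripper_width: 9.2
grasp_force: 59.2
```

>>> servo_tool([
  [[255, 0, 0, 0, 0, 0, -7], [255, 0, 0, 0, 0, 0, 0], [255, 0, 0, 0, 0, 0, 0]],
])

```text
clock: 30.45
position: [551.1, -85.0, 342.5]
ee_rot: [0.997, 0.072, -0.003, -0.0]
contact_force: [-0.4, -0.4, -1.3]
gripper_width: 8.9
grasp_force: 59.2
```

```bash
python3 st.py 3 -40 6
```

```text
t 30.45 mouth-head tool axes [ -3.8  24.4 -52.4] F tool [-0.4  0.3  1.3] T [ 0.04 -0.02 -0.05] tilt err [15.  -1.3 -0. ] yaw 8.3 j [ 0.14  0.21  0.04 -0.   -1.4   1.58]
shift now [  3.8 -12.5  48.3] turn [13.7 -7.5 47. ] shift after [ 3.8 -3.3 49.8]
pure tilt first, turn [15.1 -1.3  0. ] then az [ 0.  -0.  47.3]
BLOCK: upright turn [-0.1  0.3 -0. ] az [-0.   0.  -0.2] then shift to grasp pose [ -47.6 -390.   301.3]
```

>>> servo_tool([
  [[255, -0.0048, -0.039, 0, 0, 0, 0], [255, -0.0048, -0.039, 0, 0, 0, 0], [255, -0.0048, -0.039, 0, 0, 0, 0], [255, -0.0048, -0.039, 0, 0, 0, 0], [255, -0.0048, -0.039, 0, 0, 0, 0], [255, -0.0048, -0.039, 0, 0, 0, 0], [255, -0.0048, -0.039, 0, 0, 0, 0], [255, -0.0048, -0.039, 0, 0, 0, 0], [255, -0.0048, -0.039, 0, 0, 0, 0], [255, -0.0048, -0.039, 0, 0, 0, 0]],
])

```text
clock: 31.28
position: [445.5, 295.1, 343.7]
ee_rot: [0.997, 0.072, -0.002, -0.0]
contact_force: [0.7, -0.9, -0.9]
gripper_width: 9.3
grasp_force: 59.3
```

>>> servo_tool([
  [[255, 0, 0, 0.02, 0, 0, 0], [255, 0, 0, 0.035, 0, 0, 0], [255, 0, 0, 0.035, 0, 0, 0], [255, 0, 0, 0.035, 0, 0, 0], [255, 0, 0, 0.035, 0, 0, 0], [255, 0, 0, 0.035, 0, 0, 0], [255, 0, 0, 0.035, 0, 0, 0], [255, 0, 0, 0.025, 0, 0, 0], [255, 0, 0, 0, 0, 0, 0], [255, 0, 0, 0, 0, 0, 0]],
])

```text
clock: 32.12
position: [445.5, 293.0, 88.0]
ee_rot: [0.997, 0.073, -0.003, 0.001]
contact_force: [0.1, 0.1, -1.4]
gripper_width: 9.1
grasp_force: 59.3
```

```bash
python3 st.py 3 -40 6|tail -1; python3 st.py 3
```

```text
BLOCK: upright turn [0.1 0.3 0. ] az [-0.  -0.  -0.1] then shift to grasp pose [ 0.9 -0.6 46.8]
t 32.12 mouth-head tool axes [ -51.8 -365.1  201.7] F tool [ 0.1 -0.1  1.4] T [-0.02  0.05  0.03] tilt err [15.1 -1.3  0. ] yaw 8.4 j [ 0.88  0.39 -0.4  -0.   -0.79  0.84]
```

>>> servo_tool([
  [[255, 0.0009, -0.0006, 0.01, 0.1, 0.3, 0], [255, 0, 0, 0.01, 0, 0, 0], [255, 0, 0, 0, 0, 0, 0], [255, 0, 0, 0, 0, 0, 0]],
])

```text
clock: 32.45
position: [447.0, 294.6, 69.7]
ee_rot: [0.997, 0.074, 0.001, -0.002]
contact_force: [0.6, 0.4, -0.6]
gripper_width: 9.5
grasp_force: 59.3
```

```bash
python3 st.py 3 -40 6|tail -1
```

```text
BLOCK: upright turn [-0.2 -0.1 -0. ] az [ 0.   0.  -0.1] then shift to grasp pose [-0.7  0.8 28.5]
```

>>> servo_tool([
  [[255, -0.0007, 0.0008, 0.004, -0.1, -0.1, 0], [255, 0, 0, 0.003, 0, 0, 0], [255, 0, 0, 0.003, 0, 0, 0], [255, 0, 0, 0, 0, 0, 0]],
])

```text
clock: 32.78
position: [445.8, 293.1, 58.4]
ee_rot: [0.997, 0.074, -0.0, -0.0]
contact_force: [0.5, 0.6, -1.5]
gripper_width: 9.3
grasp_force: 59.3
```

>>> servo_tool([
  [[255, 0, 0, 0.002, 0, 0, 0], [255, 0, 0, 0.002, 0, 0, 0], [255, 0, 0, 0, 0, 0, 0]],
])

```text
clock: 33.03
position: [445.9, 293.2, 54.4]
ee_rot: [0.997, 0.074, -0.0, -0.0]
contact_force: [-0.6, -0.9, -1.4]
gripper_width: 9.3
grasp_force: 59.3
```

```bash
python3 st.py 3 -40 6|sed -n '1p;$p'
```

```text
t 33.03 mouth-head tool axes [ -51.7 -365.1  235.8] F tool [-0.8  0.8  1.4] T [-0.01 -0.04 -0.  ] tilt err [15.  -1.5 -0. ] yaw 8.4 j [ 0.89  0.43 -0.43 -0.   -0.7   0.83]
BLOCK: upright turn [-0.  0.  0.] az [-0.   0.  -0.1] then shift to grasp pose [ 0.6 -0.4 13.2]
```

Already in the hole with no force. I'll go on to the bottom.

>>> servo_tool([
  [[255, 0.0005, -0.0003, 0.003, 0, 0, 0], [255, 0, 0, 0.003, 0, 0, 0], [255, 0, 0, 0, 0, 0, 0]],
])

```text
clock: 33.28
position: [446.2, 293.5, 48.1]
ee_rot: [0.997, 0.074, -0.001, 0.0]
contact_force: [0.1, -0.7, -1.6]
gripper_width: 9.3
grasp_force: 59.3
```

>>> servo_tool([
  [[255, 0, 0, 0.003, 0, 0, 0], [255, 0, 0, 0.002, 0, 0, 0], [255, 0, 0, 0, 0, 0, 0]],
])

```text
clock: 33.53
position: [446.2, 293.5, 43.3]
ee_rot: [0.997, 0.074, -0.0, -0.0]
contact_force: [0.3, -1.1, -0.8]
gripper_width: 9.5
grasp_force: 59.3
```

```bash
python3 st.py 3 -40 6|sed -n '1p;$p'
```

```text
t 33.53 mouth-head tool axes [ -51.3 -365.3  246.9] F tool [0.2 1.1 0.8] T [-0.   -0.05  0.01] tilt err [15.  -1.5 -0. ] yaw 8.4 j [ 0.89  0.45 -0.44 -0.   -0.68  0.83]
BLOCK: upright turn [-0.   0.1  0. ] az [ 0.  -0.  -0.1] then shift to grasp pose [ 0.2 -0.2  2.1]
```

>>> servo_tool([
  [[255, 0, 0, 0.0015, 0, 0, 0], [255, 0, 0, 0, 0, 0, 0], [220, 0, 0, 0, 0, 0, 0], [200, 0, 0, 0, 0, 0, 0], [170, 0, 0, 0, 0, 0, 0], [130, 0, 0, 0, 0, 0, 0], [90, 0, 0, 0, 0, 0, 0], [90, 0, 0, 0, 0, 0, 0]],
])

```text
clock: 34.2
position: [446.6, 293.9, 42.4]
ee_rot: [0.997, 0.074, 0.0, -0.0]
contact_force: [0.1, 0.1, -1.1]
gripper_width: 55.4
grasp_force: 0.0
```

>>> servo_tool([
  [[90, 0, 0, -0.005, 0, 0, 0], [90, 0, 0, -0.015, 0, 0, 0], [90, 0, 0, -0.025, 0, 0, 0], [90, 0, 0, -0.035, 0, 0, 0], [60, 0, 0, -0.035, 0, 0, 0], [60, 0, 0, -0.035, 0, 0, 0], [60, -0.03, 0, -0.02, 0, 0, 0], [60, -0.035, 0, 0, 0, 0, 0], [60, -0.035, 0, 0, 0, 0, 0], [60, -0.02, 0, 0, 0, 0, 0]],
])

```text
clock: 35.03
position: [325.4, 274.7, 213.0]
ee_rot: [0.997, 0.074, -0.0, -0.001]
contact_force: [0.3, -0.5, -0.5]
gripper_width: 65.7
grasp_force: 0.0
```

Run:
```python
import cv2,numpy as np
from bench import cams
r=lambda im,x,y,w,h,f:cv2.resize(im[y:y+h,x:x+w],None,fx=f,fy=f,interpolation=cv2.INTER_CUBIC)
t=cams.get_image("top")["frame"];s=cams.get_image("scene")["frame"]
cv2.imwrite("pics/end.png",np.hstack([r(t,105,180,100,110,4),r(s,355,220,100,110,4)]))
t0=cv2.imread("pics/top0.png");s0=cv2.imread("pics/scene0.png")
for n,a,b,(x,y,w,h) in(("top key",t,t0,(155,245,25,30)),("scene key",s,s0,(370,255,35,35)),("pipe",t,t0,(180,165,28,30)),("tin/wrench",t,t0,(380,155,55,100))):
    print(n,np.abs(a[y:y+h,x:x+w].astype(int)-b[y:y+h,x:x+w]).mean().round(1))
```

```text
top key 2.5
scene key 3.2
pipe 5.7
tin/wrench 3.0
```

View pics/end.png

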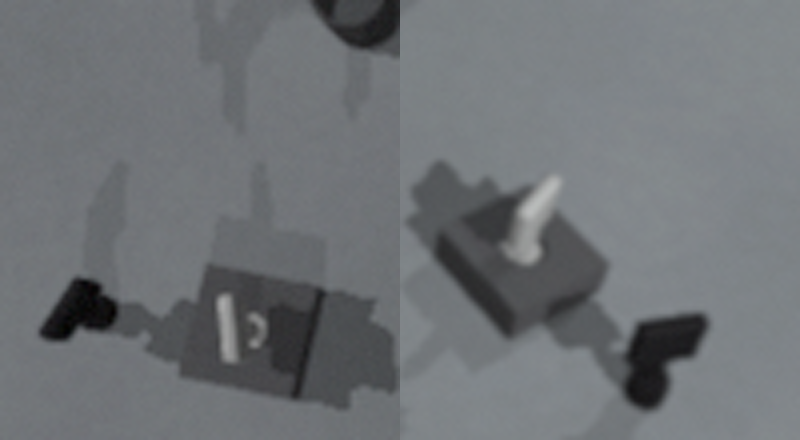

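The key stands upright in its block exactly as at the start, at (228,328) in the top half and (530,220) in the scene half. The arm is clear of it.

```bash
python3 -c "
from bench import ticket
print(ticket.job_done())"
```

```text
the job is handed in; nothing more can be done
None
```

I tightened the three top nipples in order, turning the key about 105°, 193° and 102°; allowing for the key's play, that is roughly a quarter, two quarter and a quarter turn. The key is back upright in its block, other things look unmoved, and the job is handed in at about 35 s (no verdict came back).

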